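# Set out the drinks corner on its turned rounds

## Robot

A 6-joint arm with a two-finger parallel gripper is mounted at the origin on a cart in front of the work surface, level with it; the furniture and walls round the work are solid. World frame = base frame: x ahead of the robot, y to its left, z up, the work surface at z = 0. Lengths are in m, angles in degrees, forces in N, time in s.
With the tool pointing down it reaches from about 0.35 to 0.875 m from the base axis. Payload 4.2 kg.
Tool frame: the origin (TCP) lies on the centre line of the jaws, within the pads' length; the fingertips stand 19 mm ahead of it and the grasp point (between the pads) is the TCP; x points along the fingers, y is the direction in which the jaws open and shut, and the axes are right-handed (so a half turn about x gives the same grasp; the last joint's range is limited). The gripper opens to 87 mm and grips with 3 to 60 N. Pads are 19 mm wide; open, the fingers measure 117 mm over their backs; the gripper's body (75 mm by 190 mm) begins 51 mm behind the grasp point.
Start: joints at [85.004, 22.042, 0.453, 0, -68.411, -14.817], TCP at [0.212, 0.588, 0.242] pointing down, gripper open.
Joint ranges: [-179.83, 179.83], [-69.29, 118.12], [-61.27, 80.66], [-181.25, 117.63], [-171.15, -9.14], [-177.46, 177.46]. Speed limits (degrees/s): [159.86, 159.86, 180, 180, 180, 180].

## Interface

Orientations are given as a 3x3 rotation matrix whose columns are the frame's x, y, z axes.
In Python, from station import r, viewer, job, spotter gives the robot as it stands.
- The arm moves only by the tool play_rows, never from a script. Its argument "commands" is a list of rows, each an object of numbers: "fingers": the gripper command: -1 is fully open, 1 is shut, values between are in proportion; "tx", "ty", "tz": the shift along the tool's x, y, z normalised to -1 to 1, where 1 is 750 mm; "ax", "ay", "az": the turn, a rotation vector about the tool's x, y, z normalised to -1 to 1, where 1 is pi rad. In form: [{"fingers": .., "tx": .., "ty": .., "tz": .., "ax": .., "ay": .., "az": ..}, ...]. A call has 1 to 5 rows; each row is the pose to reach, as a shift and turn from the pose commanded when the call began, along the tool's axes at that moment, turning the shorter way round; what a row does not reach only later rows make up. A row lasts 1/12 s, in which the tool goes at most 41.7 mm and 7.16 degrees, less where a joint would pass 70% of its speed; a pose out of reach is approached as far as the arm can. A call with a number of a shift or a turn outside -1 to 1 is refused whole. A call with a gripper value outside its range is refused whole. The fingers move at their own pace and stop on an object; the grip force is fixed at half the most. Time passes only in rows, so rows that repeat a pose let the fingers close. It gives the time, the measured TCP pose, the force and the opening at its end, in the units of the state.
- r.sense(): the state, without advancing time (a new reading comes with each control period).
- viewer.capture(name): name is "scene" or "top" or "wrist"; returns a dict with "image" (400x640x3 uint8, red, green, blue), "fx", "fy", "cx", "cy" (pixels), "R" (3x3) and "t" (3): a world point X has camera coordinates R X + t; the wrist camera has in their place "mount" (4x4, takes a point from camera to tool coordinates, whose origin is the TCP and whose axes are the tool frame's). Camera axes: x right, y down, z forward; pixel columns grow to the right and rows downward; lengths in m; the calibration is good to about 2 mm. A picture is of the moment at which its call begins: read the wrist's pose just before it. There is no depth.
- job.finish_job(): hands the job in, once; it reports no verdict.
Trained networks look in a picture, given as the dict that the camera call returned (one of the last four; its "shot" number tells which), for a name from the list of things; names that differ only in an ending like _2 or _b are one class to them, and where a whole thing is asked for, a point or a joint stands for the part that bears it (a point fixed in the world has none). Each returns a list of dicts, best first, with "score" (0 to 1); they miss things now and then, are a little off and sometimes report something else, mostly with a low value. They report only what shows in the picture. A call takes as long as a camera call. They do not tell look-alikes from the thing itself.
- spotter.find_in(name, picture): "uv" ([column, row] in pixels, amid what is visible of it).
- spotter.silhouettes(name, picture): "region" (400x640 bool, what is visible of it) and "uv" ([column, row] in pixels, amid what is visible of it).
The state is a dict: "time_s": time; "joints": joint angles; "joint_velocities": joint speeds; "effort": joint torques, N m; "tcp_pos": TCP position; "ee_rot": TCP orientation; "wrist_force": force on the tool from outside, world axes, zero at the start; "moment": the same for the moment, N m; "gripper_width": opening from 0.0 (shut) to 1.0 (fully open).
Only numpy, scipy, OpenCV 4.12 (cv2) and the standard library are available. Lean on these libraries where they do the work, as an engineer would, in place of code of your own. Each camera call takes 0.05 s, during which the arm holds its last target. There are 200 camera calls.

## Task

Set out the drinks corner: stand each of the four bar things upright in the middle of its own flat wooden round on the worktop, matched by size - the drinks can on the widest round, the brass jigger on the next, the bottle stopper (knob down, as it stands) on the one after, and the loose cork on the smallest. Leave the two spice jars where they stand.

Things in the scene. Friction and masses are not known exactly. Their poses are not given: they have to be found in the camera images.
- drinks_can_mid (a point): the green and gold metal drinks can, a plain cylinder 53 mm across and 134 mm tall, standing upright, loose, about 270 g; its origin is the point on its axis half-way up, z along its axis (up), 67 mm above its foot
- jigger_mid (a point): the brass double jigger (an hourglass of two cones, narrow at the waist), 41 mm across its rims and 85 mm tall, standing upright, loose, about 85 g; fingers close on it as on a cylinder about 41 mm across; its origin is the point on its axis half-way up, z along its axis (up), 42.5 mm above its foot
- wine_stopper_mid (a point): the bottle stopper, standing on its 33 mm wide, 20 mm high brass knob with its narrower cork-brown plug (20 mm across) pointing up, 48 mm tall in all, loose, about 50 g; may be gripped by plug or knob; its origin is the point on its axis half-way up, z along its axis (up), 24 mm above its foot
- cork_mid (a point): the loose wine cork, a brown cylinder 24 mm across and 44 mm tall with a wine-red upper end, standing on end, loose, about 16 g; its origin is the point on its axis half-way up, z along its axis (up), 22 mm above its foot
- round_84: flat round of dark red-brown wood with a thin brass ring let into its flat top, 84 mm across and 6 mm thick, fixed to the worktop (widest, for the can); its origin is the centre of its underside, at worktop height, z up; its flat top, 6 mm higher, has no rim
- round_70: flat round of dark red-brown wood with a thin brass ring let into its flat top, 70 mm across and 6 mm thick, fixed to the worktop (second widest, for the jigger); its origin is the centre of its underside, at worktop height, z up; its flat top, 6 mm higher, has no rim
- round_56: flat round of dark red-brown wood with a thin brass ring let into its flat top, 56 mm across and 6 mm thick, fixed to the worktop (second smallest, for the stopper); its origin is the centre of its underside, at worktop height, z up; its flat top, 6 mm higher, has no rim
- round_42: flat round of dark red-brown wood with a thin brass ring let into its flat top, 42 mm across and 6 mm thick, fixed to the worktop (smallest, for the cork); its origin is the centre of its underside, at worktop height, z up; its flat top, 6 mm higher, has no rim
- spice_red_mid (a point): spice jar with a red cap, 45 mm across and 106 mm tall, standing loose, about 110 g, not to be moved; its origin is the point on its axis 53 mm above its foot, z up
- spice_white_mid (a point): spice jar with a white cap, 47 mm across and 98 mm tall, standing loose, about 110 g, not to be moved; its origin is the point on its axis 49 mm above its foot, z up
There are look-alikes about, which are no part of the job. Leave any blue look-alike of the part that bears drinks_can_mid alone.

How it is judged (in metres and radians):
At the end, for the whole second after the job is handed in: Can on the 84 mm round, jigger on the 70, stopper (on its knob) on the 56, cork on the 42: each upright within 0.1 rad, within 12 mm of the centre, resting on the top (height within 4 mm), released and still; both spice jars upright, within 25 mm of where they were (horizontal distance between drinks_can_mid and round_84 below 0.012 m and angle between each of drinks_can_mid, jigger_mid, wine_stopper_mid, cork_mid, spice_red_mid, spice_white_mid's own z axis and vertical below 0.1 rad and z of drinks_can_mid in the frame of round_84 between 0.069 and 0.077 m and horizontal distance between jigger_mid and round_70 below 0.012 m and z of jigger_mid in the frame of round_70 between 0.0445 and 0.0525 m and horizontal distance between wine_stopper_mid and round_56 below 0.012 m and z of wine_stopper_mid in the frame of round_56 between 0.026 and 0.034 m and horizontal distance between cork_mid and round_42 below 0.012 m and z of cork_mid in the frame of round_42 between 0.024 and 0.032 m and distance of each of spice_red_mid, spice_white_mid from where it was at the start of the episode below 0.025 m); the robot touches nothing.
It fails at once if the red-capped spice jar is shifted by more than 25 mm or tipped (distance of spice_red_mid from where it was at the start of the episode above 0.025 m or angle between spice_red_mid's own z axis and vertical above 0.3 rad).
It fails at once if the white-capped spice jar is shifted by more than 25 mm or tipped (distance of spice_white_mid from where it was at the start of the episode above 0.025 m or angle between spice_white_mid's own z axis and vertical above 0.3 rad).
It also fails if it takes over 102 s, if anything falls off the work surface, if the arm or the gripper's body presses on something with over 40 N, if the wrist force passes 120 N, or if a joint passes its speed limit or range.

## Working session

There is one attempt and no reset: what is moved stays moved. The work goes in short steps, Python scripts to look and compute and a tool call to move; the robot and the scene stay as the last step left them, time stands still between calls to the robot, and variables do not carry over. Pictures are saved under pics/ and viewed, about 12 in all and at most 16, crops included, and the job is handed in when it is done.

Besides the shell and the picture viewer there is one more tool, called as name([rows], argument=value, ...), one row to a line, values as JSON. play_rows: Moves the arm, as the interface text tells. Its arguments: {"type":"object","properties":{"commands":{"type":"array"}},"required":["commands"]}

```bash
ls; mkdir -p pics
cat > h.py <<'E'
import numpy as np, cv2
from station import r, viewer, job, spotter
def save(im,n): cv2.imwrite('pics/'+n,im[...,::-1])
def pix2w(p,uv,z):
    R=np.array(p['R']);t=np.array(p['t'])
    d=R.T@np.array([(uv[0]-p['cx'])/p['fx'],(uv[1]-p['cy'])/p['fy'],1]);c=-R.T@t
    return c+d*(z-c[2])/d[2]
def proj(p,X):
    q=np.array(p['R'])@np.array(X)+np.array(p['t']);return q[0]/q[2]*p['fx']+p['cx'],q[1]/q[2]*p['fy']+p['cy']
def wrist():
    s=r.sense();p=viewer.capture('wrist')
    T=np.eye(4);T[:3,:3]=s['ee_rot'];T[:3,3]=s['tcp_pos'];M=np.linalg.inv(T@np.array(p['mount']))
    p['R']=M[:3,:3];p['t']=M[:3,3];return p
H=dict(drinks_can_mid=.067,jigger_mid=.0425,wine_stopper_mid=.024,cork_mid=.022,round_84=.006,round_70=.006,round_56=.006,round_42=.006,spice_red_mid=.053,spice_white_mid=.049)
E
python3 - <<'E'
from h import *
s=r.sense();print({k:np.round(v,3).tolist() for k,v in s.items()})
for c in('top','scene'):
    p=viewer.capture(c);save(p['image'],c+'0.png');print(c,np.round(-np.array(p['R']).T@p['t'],3))
    for n,h in H.items():
        for f in spotter.find_in(n,p)[:5]: print(n,np.round(f['uv']).tolist(),round(f['score'],2),np.round(pix2w(p,f['uv'],h)[:2],3))
p=wrist();save(p['image'],'w0.png')
E
```

```text
pics
{'time_s': 0.0, 'joints': [85.005, 22.091, 0.378, -0.029, -68.41, -14.816], 'joint_velocities': [0.035, -0.148, 0.1, 0.084, -0.04, -0.025], 'effort': [0.0, -39.066, 18.74, 4.22, 0.011, -0.0], 'tcp_pos': [0.212, 0.587, 0.24], 'ee_rot': [[-0.001, -0.339, -0.941], [-0.002, -0.941, 0.339], [-1.0, 0.002, -0.0]], 'wrist_force': [0.105, 0.837, -0.339], 'moment': [-0.032, 0.056, 0.054], 'gripper_width': 0.999}
top [0.317 0.036 1.169]
drinks_can_mid [223.0, 172.0] 0.69 [0.595 0.358]
drinks_can_mid [188.0, 162.0] 0.64 [0.626 0.467]
drinks_can_mid [301.0, 225.0] 0.48 [0.437 0.119]
jigger_mid [463.0, 227.0] 0.81 [ 0.439 -0.361]
wine_stopper_mid [422.0, 214.0] 0.47 [ 0.479 -0.244]
cork_mid [346.0, 211.0] 0.68 [ 0.488 -0.015]
round_84 [318.0, 177.0] 0.87 [0.596 0.073]
round_84 [384.0, 229.0] 0.66 [ 0.434 -0.134]
round_84 [344.0, 209.0] 0.61 [ 0.495 -0.011]
round_70 [318.0, 177.0] 0.87 [0.596 0.073]
round_70 [384.0, 229.0] 0.66 [ 0.434 -0.134]
round_70 [344.0, 209.0] 0.61 [ 0.495 -0.011]
round_56 [318.0, 177.0] 0.87 [0.596 0.073]
round_56 [384.0, 229.0] 0.66 [ 0.434 -0.134]
round_56 [344.0, 20
[... 677 characters left out ...]
4.0, 266.0] 0.56 [ 0.412 -0.154]
round_84 [339.0, 205.0] 0.49 [0.604 0.065]
round_70 [310.0, 181.0] 0.75 [0.636 0.251]
round_70 [331.0, 233.0] 0.71 [ 0.48  -0.031]
round_70 [344.0, 266.0] 0.56 [ 0.412 -0.154]
round_70 [339.0, 205.0] 0.49 [0.604 0.065]
round_56 [310.0, 181.0] 0.75 [0.636 0.251]
round_56 [331.0, 233.0] 0.71 [ 0.48  -0.031]
round_56 [344.0, 266.0] 0.56 [ 0.412 -0.154]
round_56 [339.0, 205.0] 0.49 [0.604 0.065]
round_42 [310.0, 181.0] 0.75 [0.636 0.251]
round_42 [331.0, 233.0] 0.71 [ 0.48  -0.031]
round_42 [344.0, 266.0] 0.56 [ 0.412 -0.154]
round_42 [339.0, 205.0] 0.49 [0.604 0.065]
spice_red_mid [242.0, 172.0] 0.9 [0.439 0.38 ]
spice_white_mid [284.0, 205.0] 0.87 [0.426 0.12 ]
```

Run:
```python
import cv2
a=cv2.imread('pics/top0.png')[110:290,150:510];cv2.imwrite('pics/top0c.png',cv2.resize(a,(800,400),interpolation=cv2.INTER_CUBIC))
a=cv2.imread('pics/scene0.png')[110:350,210:490];cv2.imwrite('pics/sc0c.png',cv2.resize(a,(700,600),interpolation=cv2.INTER_CUBIC))
```

```text
(no output)
```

View pics/top0c.png

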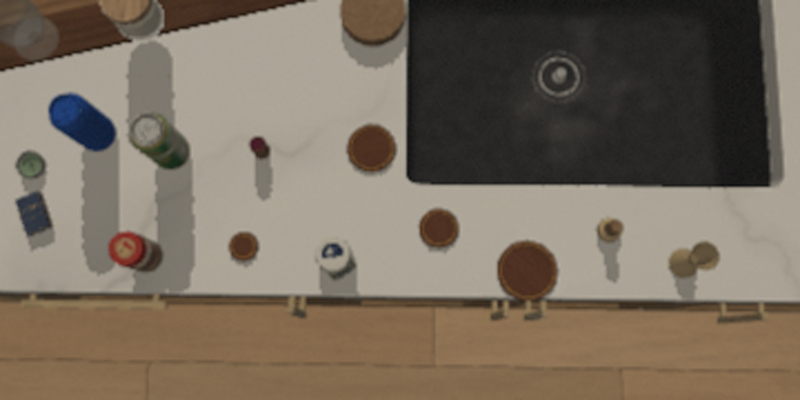

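View pics/sc0c.png

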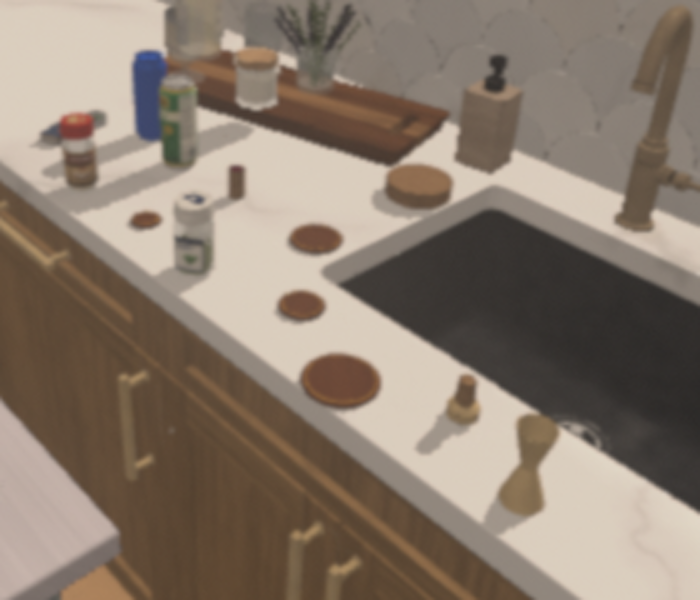

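View pics/w0.png

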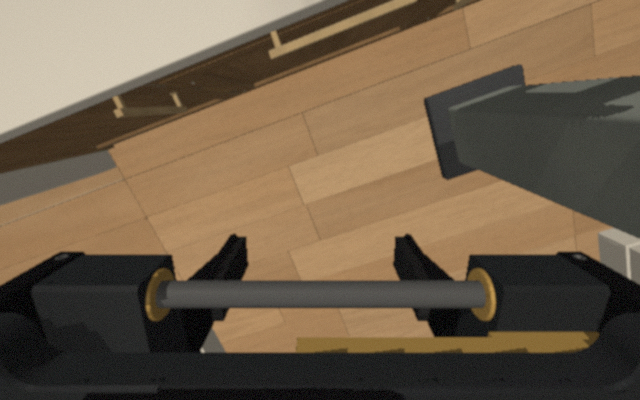

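The pictures show the following:
- **Cans:** two candidates in the top crop, blue at (85,120) and green/gold at (160,140). The green/gold one fits the description.
- **Other items:** the cork is at (260,147), the stopper at (609,229) and the jigger at (693,258).
- **Rounds, by size:** 84 at (527,270), 70 at (371,148), 56 at (438,228) and 42 at (243,246).
- **Not part of the job:** the light-brown disc at (372,15) and the small green tin at (30,165).

Next I'll measure the positions.

Run:
```python
from h import *
T=viewer.capture('top');S=viewer.capture('scene')
def rounds(p):
    hsv=cv2.cvtColor(p['image'],cv2.COLOR_RGB2HSV).astype(int)
    im=p['image'].astype(int)
    m=((im[...,0]>1.6*im[...,2])&(im[...,0]<150)&(hsv[...,2]<150)).astype(np.uint8)
    n,l,st,c=cv2.connectedComponentsWithStats(m)
    for i in range(1,n):
        if st[i,4]>30:
            ys,xs=np.where(l==i);w=np.array([pix2w(p,(a,b),.006) for a,b in zip(xs,ys)])
            if w[:,0].min()<.3 or w[:,0].max()>.75: continue
            print(c[i].round(1),st[i,4],w.mean(0)[:2].round(4),np.ptp(w,0)[:2].round(3))
rounds(T);print();rounds(S)
def tri(n,i,j):
    a=spotter.find_in(n,T)[i]['uv'];b=spotter.find_in(n,S)[j]['uv']
    A=[];B=[]
    for p,uv in((T,a),(S,b)):
        R=np.array(p['R']);c=-R.T@p['t'];d=R.T@np.array([(uv[0]-p['cx'])/p['fx'],(uv[1]-p['cy'])/p['fy'],1]);d/=np.linalg.norm(d)
        P=np.eye(3)-np.outer(d,d);A.append(P);B.append(P@c)
    X=np.linalg.solve(sum(A),sum(B));print(n,X.round(3),np.round(a),np.round(b))
for n,u in dict(jigger_mid=0,wine_stopper_mid=0,spice_red_mid=0).items(): tri(n,0,0)
for i in(0,1): tri('drinks_can_mid',i,1-i)
a=(150+260/2.222,110+147/2.222);b=(210+237/2.5,110+182/2.5)
print('cork',pix2w(T,a,.03),pix2w(S,b,.022))
w=wrist();m=np.linalg.inv(np.vstack([np.c_[w['R'],w['t']],[0,0,0,1]]));s=r.sense()
print('cam',m[:3,3],'fwd',m[:3,2],'right',m[:3,0],w['fx'],'tcp',s['tcp_pos'])
print(w['mount'])
```

```text
[316.6 176.3] 334 [0.5991 0.0767] [0.065 0.063]
[266.1 175.9] 43 [0.599  0.2369] [0.026 0.02 ]
[346.9 212.3] 225 [ 0.4854 -0.019 ] [0.05 0.05]
[423.9 212.9] 69 [ 0.4866 -0.2559] [0.025 0.031]
[536.2 219.9] 145 [ 0.4691 -0.595 ] [0.053 0.094]
[206.9 221.8] 212 [0.4504 0.4163] [0.047 0.051]
[259.1 220.5] 115 [0.4564 0.253 ] [0.035 0.035]
[461.5 226.4] 147 [ 0.4464 -0.3686] [0.04  0.061]

[240.2 161.4] 68 [0.5286 0.5475] [0.073 0.064]
[268.  197.4] 37 [0.4551 0.2484] [0.031 0.029]
[335.9 205. ] 145 [0.5968 0.0718] [0.059 0.06 ]
[330.1 231.6] 134 [ 0.4837 -0.0232] [0.048 0.045]
[345.8 261.8] 482 [ 0.4254 -0.1457] [0.078 0.077]
[395.  270.1] 98 [ 0.4985 -0.2474] [0.057 0.043]
[424.7 281.8] 123 [ 0.5205 -0.3205] [0.041 0.033]
[418.8 305.7] 201 [ 0.446  -0.3566] [0.059 0.038]
[535.3 375.1] 466 [ 0.471  -0.5985] [0.062 0.096]
jigger_mid [ 0.45  -0.356  0.041] [460. 225.] [425. 293.]
wine_stopper_mid [ 0.484 -0.252  0.01 ] [421. 216.] [397. 272.]
spice_red_mid [0.438 0.386 0.078] [208. 224.] [241. 165.]
drinks_can_mid [0.622 0.476 0.068] [186. 162.] [268. 147.]
drinks_can_mid [0.589 0.369 0.056] [220. 175.] [279. 161.]
cork [0.59232449 0.22989572 0.03      ] [0.59538363 0.22824874 0.022     ]
cam [0.29124193 0.55886577 0.38532317] fwd [-0.2860085   0.10193154 -0.95279017] right [-3.37250825e-01 -9.41414685e-01  5.21361357e-04] 303.37117310968796 tcp [0.21179666 0.58799963 0.24154728]
[[-4.96548340e-04 -3.03664264e-01  9.52778971e-01 -1.43770697e-01]
 [ 9.99998282e-01  1.55102440e-03  1.01549068e-03  4.77905300e-04]
 [-1.78615166e-03  9.52777838e-01  3.03662972e-01 -8.45994446e-02]
 [ 0.00000000e+00  0.00000000e+00  0.00000000e+00  1.00000000e+00]]
```

play_rows([
  {"fingers": -1, "tx": 0, "ty": 0.01, "tz": -0.054, "ax": 0.039, "ay": 0, "az": 0},
  {"fingers": -1, "tx": 0, "ty": 0.02, "tz": -0.108, "ax": 0.078, "ay": 0, "az": 0},
  {"fingers": -1, "tx": 0, "ty": 0.03, "tz": -0.162, "ax": 0.117, "ay": 0, "az": 0},
  {"fingers": -1, "tx": 0, "ty": 0.04, "tz": -0.216, "ax": 0.156, "ay": 0, "az": 0},
  {"fingers": -1, "tx": 0, "ty": 0.05, "tz": -0.27, "ax": 0.195, "ay": 0, "az": 0},
])

```text
time_s: 2.22
tcp_pos: [0.3909, 0.483, 0.2418]
ee_rot: [[0.0, -0.821, -0.57], [0.0, -0.57, 0.821], [-1.0, -0.0, 0.0]]
wrist_force: [0.4, 1.4, 0.4]
gripper_width: 1.001
```

play_rows([
  {"fingers": -1, "tx": 0, "ty": -0.11, "tz": -0.24, "ax": 0.195, "ay": 0, "az": 0},
  {"fingers": -1, "tx": 0, "ty": -0.11, "tz": -0.24, "ax": 0.195, "ay": 0, "az": 0},
  {"fingers": -1, "tx": 0, "ty": -0.11, "tz": -0.24, "ax": 0.195, "ay": 0, "az": 0},
  {"fingers": -1, "tx": 0, "ty": -0.11, "tz": -0.24, "ax": 0.195, "ay": 0, "az": 0},
  {"fingers": -1, "tx": 0, "ty": -0.11, "tz": -0.24, "ax": 0.195, "ay": 0, "az": 0},
])

```text
time_s: 2.63
tcp_pos: [0.5631, 0.3821, 0.2415]
ee_rot: [[0.0, -1.0, 0.008], [-0.0, 0.008, 1.0], [-1.0, -0.0, -0.0]]
wrist_force: [0.4, 0.9, 0.8]
gripper_width: 1.001
```

```bash
cat >> h.py <<'E'
from scipy.optimize import minimize
PROF=dict(drinks_can_mid=[(.0265,0),(.0265,.134)],jigger_mid=[(.0205,0),(.01,.0425),(.0205,.085)],wine_stopper_mid=[(.0165,0),(.0165,.02),(.01,.02),(.01,.048)],cork_mid=[(.012,0),(.012,.044)],
 round_84=[(.042,0),(.042,.006)],round_70=[(.035,0),(.035,.006)],round_56=[(.028,0),(.028,.006)],round_42=[(.021,0),(.021,.006)],spice_red_mid=[(.0225,0),(.0225,.106)],spice_white_mid=[(.0235,0),(.0235,.098)])
def mask(p,prof,x,y,z0):
    m=np.zeros((1600,2560),np.uint8);a=np.linspace(0,2*np.pi,40)
    for (r0,h0),(r1,h1) in zip(prof,prof[1:]):
        P=np.array([proj(p,(x+R*np.cos(t),y+R*np.sin(t),z0+h)) for R,h in((r0,h0),(r1,h1)) for t in a])
        cv2.fillPoly(m,[np.int32(cv2.convexHull(np.float32(P*4)).round())],1)
    return cv2.resize(m.astype(np.float32),(640,400),interpolation=cv2.INTER_AREA)
def fit(p,n,near,z0=0,rad=.09):
    best=None
    for f in spotter.silhouettes(n,p):
        w=pix2w(p,f['uv'],z0+max(h for _,h in PROF[n])/2)
        if np.hypot(*(w[:2]-near))>rad: continue
        g=f['region'].astype(np.float32)
        c=lambda v:1-np.minimum(g,mask(p,PROF[n],*v,z0)).sum()/np.maximum(g,mask(p,PROF[n],*v,z0)).sum()
        s=minimize(c,w[:2],method='Nelder-Mead',options=dict(initial_simplex=w[:2]+np.array([[0,0],[.012,0],[0,.012]]),xatol=2e-4,fatol=1e-3,maxiter=60))
        if best is None or s.fun<best[1]: best=(s.x.round(4).tolist(),round(s.fun,3),round(f['score'],2))
    return best
E
python3 - <<'E'
from h import *
p=wrist();save(p['image'],'w1.png');print(r.sense()['tcp_pos'])
print(fit(p,'drinks_can_mid',(.592,.367)),fit(p,'cork_mid',(.592,.229)))
T=viewer.capture('top');S=viewer.capture('scene')
for n,q in dict(drinks_can_mid=(.592,.367),jigger_mid=(.449,-.357),wine_stopper_mid=(.484,-.252),cork_mid=(.592,.229),round_84=(.425,-.142),round_70=(.598,.074),round_56=(.485,-.021),round_42=(.456,.251),spice_red_mid=(.44,.386),spice_white_mid=(.43,.12)).items():
    print(n,fit(T,n,q,rad=.05),fit(S,n,q,rad=.05))
E
```

```text
[0.56670816 0.37946002 0.24088804]
([0.5878, 0.3541], np.float64(0.122), 0.76) ([0.5945, 0.2309], np.float64(0.133), 0.62)
drinks_can_mid ([0.5884, 0.3563], np.float64(0.106), 0.56) ([0.5957, 0.3616], np.float64(0.135), 0.56)
jigger_mid ([0.4405, -0.3563], np.float64(0.298), 0.64) ([0.4418, -0.3606], np.float64(0.125), 0.81)
wine_stopper_mid None ([0.4859, -0.2585], np.float64(0.112), 0.45)
cork_mid ([0.5937, 0.2313], np.float64(0.452), 0.45) ([0.5957, 0.2297], np.float64(0.211), 0.43)
round_84 ([0.4281, -0.1432], np.float64(0.067), 0.55) ([0.4297, -0.1454], np.float64(0.067), 0.85)
round_70 ([0.5998, 0.0746], np.float64(0.103), 0.56) ([0.5986, 0.0718], np.float64(0.133), 0.49)
round_56 ([0.487, -0.0216], np.float64(0.095), 0.75) ([0.489, -0.0193], np.float64(0.169), 0.5)
round_42 ([0.4578, 0.2509], np.float64(0.093), 0.54) ([0.4578, 0.2469], np.float64(0.202), 0.49)
spice_red_mid ([0.4401, 0.3852], np.float64(0.121), 0.67) ([0.4415, 0.3831], np.float64(0.09), 0.95)
spice_white_mid ([0.4376, 0.1179], np.float64(0.074), 0.8) ([0.4393, 0.1172], np.float64(0.103), 0.83)
```

View pics/w1.png

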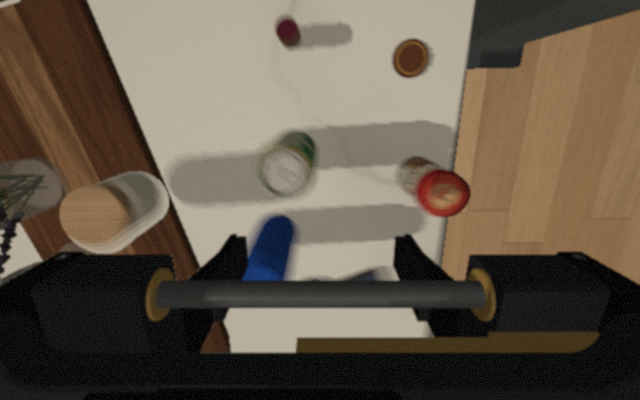

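The green and silver-topped can at (288,165) is the one to take. The blue one at (270,245) stays, and the red jar is at (440,190). Next I centre over the green can, go down and grip.

play_rows([
  {"fingers": -1, "tx": 0, "ty": -0.028, "tz": -0.031, "ax": 0, "ay": 0, "az": 0},
  {"fingers": -1, "tx": 0, "ty": -0.028, "tz": -0.031, "ax": 0.0025, "ay": 0, "az": 0},
  {"fingers": -1, "tx": 0, "ty": -0.028, "tz": -0.031, "ax": 0.0025, "ay": 0, "az": 0},
])

```text
time_s: 4.13
tcp_pos: [0.5823, 0.36, 0.2414]
ee_rot: [[-0.0, -1.0, 0.01], [-0.0, 0.01, 1.0], [-1.0, 0.0, -0.0]]
wrist_force: [0.3, 0.8, -0.2]
gripper_width: 1.0
```

play_rows([
  {"fingers": -1, "tx": 0.04, "ty": 0, "tz": 0, "ax": 0, "ay": 0, "az": 0},
  {"fingers": -1, "tx": 0.08, "ty": 0, "tz": 0, "ax": 0, "ay": 0, "az": 0},
  {"fingers": -1, "tx": 0.12, "ty": 0, "tz": 0, "ax": 0, "ay": 0, "az": 0},
  {"fingers": -1, "tx": 0.16, "ty": 0, "tz": 0, "ax": 0, "ay": 0, "az": 0},
  {"fingers": -1, "tx": 0.195, "ty": 0, "tz": 0, "ax": 0, "ay": 0, "az": 0},
])

```text
time_s: 4.55
tcp_pos: [0.5808, 0.361, 0.0935]
ee_rot: [[-0.001, -1.0, 0.008], [-0.0, 0.008, 1.0], [-1.0, 0.001, -0.0]]
wrist_force: [-0.1, 0.2, -0.7]
gripper_width: 0.996
```

play_rows([
  {"fingers": -1, "tx": 0, "ty": 0, "tz": 0, "ax": 0, "ay": 0, "az": 0},
  {"fingers": 1, "tx": 0, "ty": 0, "tz": 0, "ax": 0, "ay": 0, "az": 0},
  {"fingers": 1, "tx": 0, "ty": 0, "tz": 0, "ax": 0, "ay": 0, "az": 0},
  {"fingers": 1, "tx": 0, "ty": 0, "tz": 0, "ax": 0, "ay": 0, "az": 0},
  {"fingers": 1, "tx": 0, "ty": 0, "tz": 0, "ax": 0, "ay": 0, "az": 0},
])

```text
time_s: 4.97
tcp_pos: [0.5826, 0.3619, 0.0979]
ee_rot: [[0.003, -1.0, 0.008], [0.003, 0.008, 1.0], [-1.0, -0.003, 0.003]]
wrist_force: [0.2, 0.1, 0.7]
gripper_width: 0.779
```

play_rows([
  {"fingers": 1, "tx": 0, "ty": 0, "tz": 0, "ax": 0, "ay": 0, "az": 0},
  {"fingers": 1, "tx": 0, "ty": 0, "tz": 0, "ax": 0, "ay": 0, "az": 0},
  {"fingers": 1, "tx": 0, "ty": 0, "tz": 0, "ax": 0, "ay": 0, "az": 0},
  {"fingers": 1, "tx": 0, "ty": 0, "tz": 0, "ax": 0, "ay": 0, "az": 0},
  {"fingers": 1, "tx": 0, "ty": 0, "tz": 0, "ax": 0, "ay": 0, "az": 0},
])

```text
time_s: 5.38
tcp_pos: [0.5823, 0.3614, 0.0965]
ee_rot: [[0.002, -1.0, 0.008], [0.001, 0.008, 1.0], [-1.0, -0.002, 0.001]]
wrist_force: [0.5, -0.4, 4.8]
gripper_width: 0.609
```

Gripped: the opening is 53 mm, which matches the can. Next I lift and carry it.

play_rows([
  {"fingers": 1, "tx": -0.02, "ty": 0, "tz": 0, "ax": 0, "ay": 0, "az": 0},
  {"fingers": 1, "tx": -0.07, "ty": 0, "tz": 0, "ax": 0, "ay": 0, "az": 0},
  {"fingers": 1, "tx": -0.12, "ty": 0, "tz": 0, "ax": 0, "ay": 0, "az": 0},
  {"fingers": 1, "tx": -0.17, "ty": 0, "tz": 0, "ax": 0, "ay": 0, "az": 0},
  {"fingers": 1, "tx": -0.22, "ty": 0, "tz": 0, "ax": 0, "ay": 0, "az": 0},
])

```text
time_s: 5.8
tcp_pos: [0.5804, 0.3603, 0.26]
ee_rot: [[-0.004, -1.0, 0.008], [-0.002, 0.008, 1.0], [-1.0, 0.004, -0.002]]
wrist_force: [1.2, 1.2, -3.2]
gripper_width: 0.594
```

play_rows([
  {"fingers": 1, "tx": 0, "ty": 0.009, "tz": -0.03, "ax": 0, "ay": 0, "az": 0},
  {"fingers": 1, "tx": 0, "ty": 0.022, "tz": -0.075, "ax": 0, "ay": 0, "az": 0},
  {"fingers": 1, "tx": 0, "ty": 0.037, "tz": -0.125, "ax": 0, "ay": 0, "az": 0},
  {"fingers": 1, "tx": 0, "ty": 0.053, "tz": -0.175, "ax": 0, "ay": 0, "az": 0},
  {"fingers": 1, "tx": 0, "ty": 0.068, "tz": -0.225, "ax": 0, "ay": 0, "az": 0},
])

```text
time_s: 6.22
tcp_pos: [0.5271, 0.1907, 0.2584]
ee_rot: [[-0.004, -1.0, 0.008], [-0.001, 0.008, 1.0], [-1.0, 0.004, -0.001]]
wrist_force: [0.8, -0.8, -2.0]
gripper_width: 0.593
```

play_rows([
  {"fingers": 1, "tx": 0, "ty": 0.014, "tz": -0.045, "ax": 0, "ay": 0, "az": 0},
  {"fingers": 1, "tx": 0, "ty": 0.027, "tz": -0.09, "ax": 0, "ay": 0, "az": 0},
  {"fingers": 1, "tx": 0, "ty": 0.041, "tz": -0.135, "ax": 0, "ay": 0, "az": 0},
  {"fingers": 1, "tx": 0, "ty": 0.054, "tz": -0.18, "ax": 0, "ay": 0, "az": 0},
  {"fingers": 1, "tx": 0, "ty": 0.068, "tz": -0.225, "ax": 0, "ay": 0, "az": 0},
])

```text
time_s: 6.63
tcp_pos: [0.4748, 0.0227, 0.2589]
ee_rot: [[-0.003, -1.0, 0.008], [-0.0, 0.008, 1.0], [-1.0, 0.003, -0.0]]
wrist_force: [0.1, -0.8, -2.1]
gripper_width: 0.59
```

play_rows([
  {"fingers": 1, "tx": 0, "ty": 0.016, "tz": -0.05, "ax": 0, "ay": 0, "az": 0},
  {"fingers": 1, "tx": 0, "ty": 0.032, "tz": -0.1, "ax": 0, "ay": 0, "az": 0},
  {"fingers": 1, "tx": 0, "ty": 0.048, "tz": -0.15, "ax": 0, "ay": 0, "az": 0},
  {"fingers": 1, "tx": 0, "ty": 0.06, "tz": -0.195, "ax": 0, "ay": 0, "az": 0},
  {"fingers": 1, "tx": 0, "ty": 0.068, "tz": -0.225, "ax": 0, "ay": 0, "az": 0},
])

```text
time_s: 7.05
tcp_pos: [0.4218, -0.1459, 0.2591]
ee_rot: [[-0.004, -1.0, 0.01], [0.001, 0.01, 1.0], [-1.0, 0.004, 0.001]]
wrist_force: [0.1, -0.4, -1.5]
gripper_width: 0.591
```

Run:
```python
from h import *
p=wrist();save(p['image'],'w2.png');s=r.sense();t=s['tcp_pos'];print(s['time_s'],t,s['gripper_width'],s['wrist_force'])
print(fit(p,'drinks_can_mid',t[:2],z0=t[2]-.0965),fit(p,'round_84',(.429,-.144)))
```

```text
7.1 [ 0.42106469 -0.14778105  0.25902697] 0.5976189584982642 [-0.27359795 -2.2963389  -2.43628553]
([0.421, -0.1566], np.float64(0.345), 0.72) ([0.4274, -0.1448], np.float64(0.28), 0.77)
```

View pics/w2.png

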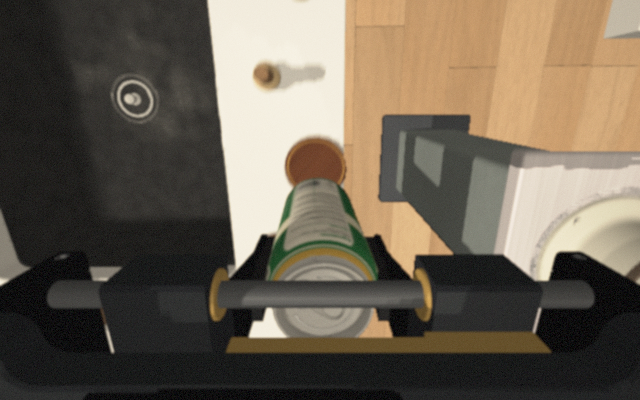

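The can is held upright with its foot at about (318,183), just in front of the 84 round at (316,165). The stopper shows at (266,75).

play_rows([
  {"fingers": 1, "tx": 0.03, "ty": -0.009, "tz": 0.011, "ax": 0, "ay": 0, "az": 0},
  {"fingers": 1, "tx": 0.08, "ty": -0.009, "tz": 0.011, "ax": 0, "ay": 0, "az": 0},
  {"fingers": 1, "tx": 0.12, "ty": -0.009, "tz": 0.011, "ax": 0, "ay": 0, "az": 0},
  {"fingers": 1, "tx": 0.155, "ty": -0.009, "tz": 0.011, "ax": 0, "ay": 0, "az": 0},
  {"fingers": 1, "tx": 0.18, "ty": -0.009, "tz": 0.011, "ax": 0, "ay": 0, "az": 0},
])

```text
time_s: 7.62
tcp_pos: [0.4295, -0.1347, 0.1223]
ee_rot: [[-0.005, -1.0, 0.008], [0.001, 0.008, 1.0], [-1.0, 0.005, 0.001]]
wrist_force: [-0.1, 0.1, -1.6]
gripper_width: 0.596
```

play_rows([
  {"fingers": 1, "tx": 0.007, "ty": 0, "tz": 0, "ax": 0, "ay": 0, "az": 0},
  {"fingers": 1, "tx": 0.014, "ty": 0, "tz": 0, "ax": 0, "ay": 0, "az": 0},
  {"fingers": 1, "tx": 0.021, "ty": 0, "tz": 0, "ax": 0, "ay": 0, "az": 0},
  {"fingers": 1, "tx": 0.024, "ty": 0, "tz": 0, "ax": 0, "ay": 0, "az": 0},
  {"fingers": 1, "tx": 0.024, "ty": 0, "tz": 0, "ax": 0, "ay": 0, "az": 0},
])

```text
time_s: 8.03
tcp_pos: [0.4317, -0.1357, 0.1077]
ee_rot: [[0.001, -1.0, 0.008], [0.0, 0.008, 1.0], [-1.0, -0.001, 0.0]]
wrist_force: [0.3, 0.0, -2.6]
gripper_width: 0.595
```

Run:
```python
from h import *
s=r.sense();t=s['tcp_pos'];print(s['time_s'],t,s['gripper_width'],s['wrist_force'])
for c in('scene','top'):
    p=viewer.capture(c);print(fit(p,'drinks_can_mid',t[:2],z0=t[2]-.0965))
```

```text
8.0333 [ 0.43169221 -0.13566674  0.10765826] 0.5946265205178941 [ 0.33551695  0.00937912 -2.58876985]
([0.4383, -0.1366], np.float64(0.274), 0.84)
None
```

play_rows([
  {"fingers": 1, "tx": 0.002, "ty": 0.004, "tz": -0.002, "ax": 0, "ay": 0, "az": 0},
  {"fingers": 1, "tx": 0.004, "ty": 0.004, "tz": -0.002, "ax": 0, "ay": 0, "az": 0},
  {"fingers": 1, "tx": 0.006, "ty": 0.004, "tz": -0.002, "ax": 0, "ay": 0, "az": 0},
  {"fingers": 1, "tx": 0.006, "ty": 0.004, "tz": -0.002, "ax": 0, "ay": 0, "az": 0},
  {"fingers": 1, "tx": 0.006, "ty": 0.004, "tz": -0.002, "ax": 0, "ay": 0, "az": 0},
])

```text
time_s: 8.65
tcp_pos: [0.4283, -0.1374, 0.103]
ee_rot: [[-0.0, -1.0, 0.008], [-0.0, 0.008, 1.0], [-1.0, 0.0, -0.0]]
wrist_force: [-0.1, 0.3, -0.0]
gripper_width: 0.595
```

play_rows([
  {"fingers": -0.4, "tx": 0, "ty": 0, "tz": 0, "ax": 0, "ay": 0, "az": 0},
  {"fingers": -1, "tx": 0, "ty": 0, "tz": 0, "ax": 0, "ay": 0, "az": 0},
  {"fingers": -1, "tx": 0, "ty": 0, "tz": 0, "ax": 0, "ay": 0, "az": 0},
  {"fingers": -1, "tx": 0, "ty": 0, "tz": 0, "ax": 0, "ay": 0, "az": 0},
  {"fingers": -1, "tx": 0, "ty": 0, "tz": 0, "ax": 0, "ay": 0, "az": 0},
])

```text
time_s: 9.07
tcp_pos: [0.4285, -0.1373, 0.1029]
ee_rot: [[0.0, -1.0, 0.008], [0.0, 0.008, 1.0], [-1.0, -0.0, 0.0]]
wrist_force: [-0.0, -0.0, 0.1]
gripper_width: 0.885
```

play_rows([
  {"fingers": -1, "tx": -0.03, "ty": 0, "tz": 0, "ax": 0, "ay": 0, "az": 0},
  {"fingers": -1, "tx": -0.06, "ty": 0, "tz": 0, "ax": 0, "ay": 0, "az": 0},
  {"fingers": -1, "tx": -0.1, "ty": 0, "tz": 0, "ax": 0, "ay": 0, "az": 0},
  {"fingers": -1, "tx": -0.15, "ty": 0, "tz": 0, "ax": 0, "ay": 0, "az": 0},
  {"fingers": -1, "tx": -0.18, "ty": 0, "tz": 0, "ax": 0, "ay": 0, "az": 0},
])

```text
time_s: 9.48
tcp_pos: [0.4294, -0.1376, 0.2414]
ee_rot: [[0.005, -1.0, 0.007], [-0.001, 0.007, 1.0], [-1.0, -0.005, -0.001]]
wrist_force: [0.2, -1.1, 0.4]
gripper_width: 0.999
```

play_rows([
  {"fingers": -1, "tx": 0, "ty": -0.003, "tz": -0.05, "ax": 0, "ay": 0, "az": 0},
  {"fingers": -1, "tx": 0, "ty": -0.006, "tz": -0.1, "ax": 0, "ay": 0, "az": 0},
  {"fingers": -1, "tx": 0, "ty": -0.009, "tz": -0.15, "ax": 0, "ay": 0, "az": 0},
  {"fingers": -1, "tx": 0, "ty": -0.012, "tz": -0.2, "ax": 0, "ay": 0, "az": 0},
  {"fingers": -1, "tx": 0, "ty": -0.017, "tz": -0.25, "ax": 0, "ay": 0, "az": 0},
])

```text
time_s: 9.9
tcp_pos: [0.4392, -0.3266, 0.2379]
ee_rot: [[0.0, -1.0, 0.008], [0.0, 0.008, 1.0], [-1.0, -0.0, 0.0]]
wrist_force: [1.2, 0.4, 0.4]
gripper_width: 1.001
```

Run:
```python
from h import *
p=wrist();save(p['image'],'w3.png');s=r.sense();t=s['tcp_pos'];print(s['time_s'],t,s['gripper_width'])
print(fit(p,'jigger_mid',(.441,-.358)))
for c in('scene','top'):
    p=viewer.capture(c);print(fit(p,'drinks_can_mid',(.428,-.143),z0=.006),fit(p,'jigger_mid',(.441,-.358)),fit(p,'wine_stopper_mid',(.485,-.255)))
```

```text
9.95 [ 0.44020745 -0.33190257  0.23736556] 0.9993258446761256
([0.4415, -0.3622], np.float64(0.126), 0.82)
([0.4368, -0.1368], np.float64(0.126), 0.77) ([0.4418, -0.3607], np.float64(0.075), 0.58) ([0.4906, -0.2547], np.float64(0.413), 0.55)
([0.4285, -0.1359], np.float64(0.149), 0.77) ([0.4394, -0.3625], np.float64(0.815), 0.51) None
```

View pics/w3.png

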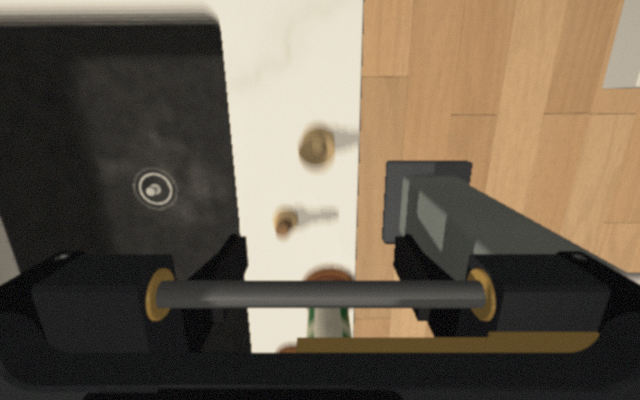

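Picture: the jigger is at (316,146), the stopper at (286,222) and the can stands on its round. Next I pick up the jigger at (0.4415,-0.361).

play_rows([
  {"fingers": -1, "tx": 0.02, "ty": -0.002, "tz": -0.02, "ax": 0, "ay": 0, "az": 0},
  {"fingers": -1, "tx": 0.05, "ty": -0.002, "tz": -0.041, "ax": 0, "ay": 0, "az": 0},
  {"fingers": -1, "tx": 0.09, "ty": -0.002, "tz": -0.041, "ax": 0, "ay": 0, "az": 0},
  {"fingers": -1, "tx": 0.11, "ty": -0.002, "tz": -0.041, "ax": 0, "ay": 0, "az": 0},
  {"fingers": -1, "tx": 0.12, "ty": -0.002, "tz": -0.041, "ax": 0, "ay": 0, "az": 0},
])

```text
time_s: 10.82
tcp_pos: [0.4395, -0.3545, 0.1453]
ee_rot: [[-0.004, -1.0, 0.008], [0.002, 0.008, 1.0], [-1.0, 0.004, 0.002]]
wrist_force: [-0.2, -0.1, -0.2]
gripper_width: 0.996
```

Run:
```python
from h import *
p=wrist();s=r.sense();t=s['tcp_pos'];print(s['time_s'],t,s['gripper_width'])
print(fit(p,'jigger_mid',(.441,-.358)))
```

```text
10.8667 [ 0.4396415  -0.35445667  0.14511387] 0.9991379099003889
None
```

play_rows([
  {"fingers": -1, "tx": 0.025, "ty": -0.001, "tz": -0.008, "ax": 0, "ay": 0, "az": 0},
  {"fingers": -1, "tx": 0.05, "ty": -0.001, "tz": -0.008, "ax": 0, "ay": 0, "az": 0},
  {"fingers": -1, "tx": 0.08, "ty": -0.001, "tz": -0.008, "ax": 0, "ay": 0, "az": 0},
  {"fingers": -1, "tx": 0.11, "ty": -0.001, "tz": -0.008, "ax": 0, "ay": 0, "az": 0},
  {"fingers": -1, "tx": 0.127, "ty": -0.001, "tz": -0.008, "ax": 0, "ay": 0, "az": 0},
])

```text
time_s: 11.33
tcp_pos: [0.4419, -0.3614, 0.0523]
ee_rot: [[0.001, -1.0, 0.007], [-0.0, 0.007, 1.0], [-1.0, -0.001, -0.0]]
wrist_force: [-0.5, -0.3, -0.5]
gripper_width: 0.997
```

play_rows([
  {"fingers": -1, "tx": 0, "ty": 0, "tz": 0, "ax": 0, "ay": 0, "az": 0},
  {"fingers": 1, "tx": 0, "ty": 0, "tz": 0, "ax": 0, "ay": 0, "az": 0},
  {"fingers": 1, "tx": 0, "ty": 0, "tz": 0, "ax": 0, "ay": 0, "az": 0},
  {"fingers": 1, "tx": 0, "ty": 0, "tz": 0, "ax": 0, "ay": 0, "az": 0},
  {"fingers": 1, "tx": 0, "ty": 0, "tz": 0, "ax": 0, "ay": 0, "az": 0},
])

```text
time_s: 11.75
tcp_pos: [0.4424, -0.362, 0.0541]
ee_rot: [[0.003, -1.0, 0.008], [-0.001, 0.008, 1.0], [-1.0, -0.003, -0.001]]
wrist_force: [-0.2, -0.4, 0.0]
gripper_width: 0.781
```

play_rows([
  {"fingers": 1, "tx": 0, "ty": 0, "tz": 0, "ax": 0, "ay": 0, "az": 0},
  {"fingers": 1, "tx": 0, "ty": 0, "tz": 0, "ax": 0, "ay": 0, "az": 0},
  {"fingers": 1, "tx": 0, "ty": 0, "tz": 0, "ax": 0, "ay": 0, "az": 0},
  {"fingers": 1, "tx": 0, "ty": 0, "tz": 0, "ax": 0, "ay": 0, "az": 0},
  {"fingers": 1, "tx": 0, "ty": 0, "tz": 0, "ax": 0, "ay": 0, "az": 0},
])

```text
time_s: 12.17
tcp_pos: [0.4416, -0.3618, 0.0527]
ee_rot: [[0.0, -1.0, 0.008], [-0.0, 0.008, 1.0], [-1.0, -0.0, -0.0]]
wrist_force: [-0.3, -0.6, 0.7]
gripper_width: 0.435
```

play_rows([
  {"fingers": 1, "tx": -0.01, "ty": 0, "tz": 0, "ax": 0, "ay": 0, "az": 0},
  {"fingers": 1, "tx": -0.06, "ty": 0, "tz": 0, "ax": 0, "ay": 0, "az": 0},
  {"fingers": 1, "tx": -0.11, "ty": 0, "tz": 0, "ax": 0, "ay": 0, "az": 0},
  {"fingers": 1, "tx": -0.16, "ty": 0, "tz": 0, "ax": 0, "ay": 0, "az": 0},
  {"fingers": 1, "tx": -0.2, "ty": 0, "tz": 0, "ax": 0, "ay": 0, "az": 0},
])

```text
time_s: 12.58
tcp_pos: [0.4418, -0.362, 0.206]
ee_rot: [[0.002, -1.0, 0.008], [-0.002, 0.008, 1.0], [-1.0, -0.002, -0.002]]
wrist_force: [0.4, -0.1, -0.5]
gripper_width: 0.437
```

Run:
```python
from h import *
p=wrist();save(p['image'],'w4.png');s=r.sense();t=s['tcp_pos'];print(s['time_s'],t,s['gripper_width'],s['wrist_force'])
print(fit(p,'jigger_mid',t[:2],z0=t[2]-.0527))
for c in('scene','top'):
    p=viewer.capture(c);print(fit(p,'drinks_can_mid',(.428,-.143),z0=.006),fit(p,'jigger_mid',t[:2],z0=t[2]-.0527),fit(p,'wine_stopper_mid',(.485,-.255)))
```

```text
12.6333 [ 0.44452102 -0.36403015  0.21255399] 0.4363794316107913 [ 1.67544895 -1.23580106  3.53701512]
([0.4412, -0.3635], np.float64(0.46), 0.7)
([0.432, -0.1415], np.float64(0.102), 0.88) ([0.441, -0.3645], np.float64(0.609), 0.91) ([0.4886, -0.2572], np.float64(0.19), 0.75)
([0.4306, -0.1388], np.float64(0.107), 0.75) None ([0.4857, -0.2541], np.float64(0.238), 0.63)
```

View pics/w4.png

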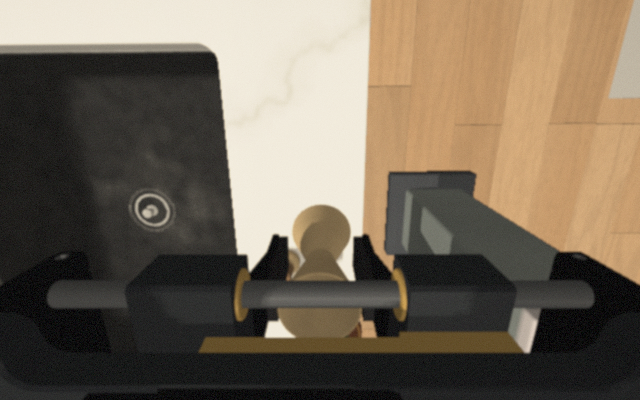

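The jigger is held upright. Next I carry it to the 70 mm round.

play_rows([
  {"fingers": 1, "tx": -0.02, "ty": -0.008, "tz": 0.02, "ax": 0, "ay": 0, "az": 0},
  {"fingers": 1, "tx": -0.03, "ty": -0.02, "tz": 0.055, "ax": 0, "ay": 0, "az": 0},
  {"fingers": 1, "tx": -0.03, "ty": -0.035, "tz": 0.1, "ax": 0, "ay": 0, "az": 0},
  {"fingers": 1, "tx": -0.03, "ty": -0.053, "tz": 0.147, "ax": 0, "ay": 0, "az": 0},
  {"fingers": 1, "tx": -0.03, "ty": -0.07, "tz": 0.193, "ax": 0, "ay": 0, "az": 0},
])

```text
time_s: 13.5
tcp_pos: [0.4953, -0.2161, 0.2246]
ee_rot: [[-0.001, -1.0, 0.009], [0.0, 0.009, 1.0], [-1.0, 0.001, 0.0]]
wrist_force: [0.9, -0.5, -0.4]
gripper_width: 0.438
```

play_rows([
  {"fingers": 1, "tx": 0, "ty": -0.014, "tz": 0.039, "ax": 0, "ay": 0, "az": 0},
  {"fingers": 1, "tx": 0, "ty": -0.028, "tz": 0.077, "ax": 0, "ay": 0, "az": 0},
  {"fingers": 1, "tx": 0, "ty": -0.042, "tz": 0.116, "ax": 0, "ay": 0, "az": 0},
  {"fingers": 1, "tx": 0, "ty": -0.056, "tz": 0.154, "ax": 0, "ay": 0, "az": 0},
  {"fingers": 1, "tx": 0, "ty": -0.07, "tz": 0.193, "ax": 0, "ay": 0, "az": 0},
])

```text
time_s: 13.92
tcp_pos: [0.5489, -0.0716, 0.2244]
ee_rot: [[-0.001, -1.0, 0.008], [-0.0, 0.008, 1.0], [-1.0, 0.001, -0.0]]
wrist_force: [0.6, 0.1, -0.7]
gripper_width: 0.437
```

play_rows([
  {"fingers": 1, "tx": 0, "ty": -0.017, "tz": 0.047, "ax": 0, "ay": 0, "az": 0},
  {"fingers": 1, "tx": 0, "ty": -0.034, "tz": 0.094, "ax": 0, "ay": 0, "az": 0},
  {"fingers": 1, "tx": 0, "ty": -0.05, "tz": 0.138, "ax": 0, "ay": 0, "az": 0},
  {"fingers": 1, "tx": 0, "ty": -0.063, "tz": 0.172, "ax": 0, "ay": 0, "az": 0},
  {"fingers": 1, "tx": 0, "ty": -0.07, "tz": 0.193, "ax": 0, "ay": 0, "az": 0},
])

```text
time_s: 14.33
tcp_pos: [0.6032, 0.074, 0.2239]
ee_rot: [[-0.001, -1.0, 0.006], [-0.0, 0.006, 1.0], [-1.0, 0.001, -0.0]]
wrist_force: [-0.5, -0.1, -0.6]
gripper_width: 0.433
```

play_rows([
  {"fingers": 1, "tx": 0.02, "ty": 0, "tz": 0, "ax": 0, "ay": 0, "az": 0},
  {"fingers": 1, "tx": 0.05, "ty": 0, "tz": 0, "ax": 0, "ay": 0, "az": 0},
  {"fingers": 1, "tx": 0.08, "ty": 0, "tz": 0, "ax": 0, "ay": 0, "az": 0},
  {"fingers": 1, "tx": 0.1, "ty": 0, "tz": 0, "ax": 0, "ay": 0, "az": 0},
  {"fingers": 1, "tx": 0.1, "ty": 0, "tz": 0, "ax": 0, "ay": 0, "az": 0},
])

```text
time_s: 14.75
tcp_pos: [0.5997, 0.0702, 0.1455]
ee_rot: [[-0.009, -1.0, 0.009], [-0.002, 0.009, 1.0], [-1.0, 0.009, -0.002]]
wrist_force: [0.1, -0.6, -1.5]
gripper_width: 0.432
```

Run:
```python
from h import *
p=wrist();save(p['image'],'w5.png');s=r.sense();t=s['tcp_pos'];print(s['time_s'],t,s['gripper_width'],s['wrist_force'])
print(fit(p,'jigger_mid',t[:2],z0=t[2]-.0527),fit(p,'round_70',(.599,.0735)),fit(p,'round_56',(.487,-.021)))
```

```text
14.8 [0.60117634 0.07043009 0.14784215] 0.4347575547588263 [0.09973056 0.70014943 0.03691586]
([0.5981, 0.0705], np.float64(0.397), 0.9) ([0.5997, 0.0734], np.float64(0.284), 0.87) ([0.4864, -0.0226], np.float64(0.05), 0.91)
```

play_rows([
  {"fingers": 1, "tx": 0.03, "ty": 0.002, "tz": 0.003, "ax": 0, "ay": 0, "az": 0},
  {"fingers": 1, "tx": 0.06, "ty": 0.002, "tz": 0.003, "ax": 0, "ay": 0, "az": 0},
  {"fingers": 1, "tx": 0.085, "ty": 0.002, "tz": 0.003, "ax": 0, "ay": 0, "az": 0},
  {"fingers": 1, "tx": 0.1, "ty": 0.002, "tz": 0.003, "ax": 0, "ay": 0, "az": 0},
  {"fingers": 1, "tx": 0.107, "ty": 0.002, "tz": 0.003, "ax": 0, "ay": 0, "az": 0},
])

```text
time_s: 15.37
tcp_pos: [0.6008, 0.0734, 0.0691]
ee_rot: [[-0.001, -1.0, 0.008], [-0.0, 0.008, 1.0], [-1.0, 0.001, -0.0]]
wrist_force: [0.2, -1.0, -3.0]
gripper_width: 0.435
```

play_rows([
  {"fingers": 1, "tx": 0, "ty": 0, "tz": 0, "ax": 0, "ay": 0, "az": 0},
  {"fingers": 1, "tx": 0.002, "ty": 0, "tz": 0, "ax": 0, "ay": 0, "az": 0},
  {"fingers": 1, "tx": 0.004, "ty": 0, "tz": 0, "ax": 0, "ay": 0, "az": 0},
  {"fingers": 1, "tx": 0.004, "ty": 0, "tz": 0, "ax": 0, "ay": 0, "az": 0},
  {"fingers": 1, "tx": 0.004, "ty": 0, "tz": 0, "ax": 0, "ay": 0, "az": 0},
])

```text
time_s: 15.78
tcp_pos: [0.6014, 0.0737, 0.0676]
ee_rot: [[0.001, -1.0, 0.008], [0.0, 0.008, 1.0], [-1.0, -0.001, 0.0]]
wrist_force: [0.5, -0.7, -1.1]
gripper_width: 0.434
```

play_rows([
  {"fingers": 1, "tx": 0.003, "ty": 0.002, "tz": 0, "ax": 0, "ay": 0, "az": 0},
  {"fingers": 1, "tx": 0.006, "ty": 0.002, "tz": 0, "ax": 0, "ay": 0, "az": 0},
  {"fingers": 1, "tx": 0.0085, "ty": 0.002, "tz": 0, "ax": 0, "ay": 0, "az": 0},
  {"fingers": 1, "tx": 0.0105, "ty": 0.002, "tz": 0, "ax": 0, "ay": 0, "az": 0},
  {"fingers": 1, "tx": 0.0105, "ty": 0.002, "tz": 0, "ax": 0, "ay": 0, "az": 0},
])

```text
time_s: 16.2
tcp_pos: [0.5995, 0.0735, 0.0588]
ee_rot: [[-0.0, -1.0, 0.008], [-0.0, 0.008, 1.0], [-1.0, 0.0, -0.0]]
wrist_force: [0.4, 0.3, -1.1]
gripper_width: 0.44
```

play_rows([
  {"fingers": 1, "tx": 0, "ty": 0, "tz": 0, "ax": 0, "ay": 0, "az": 0},
  {"fingers": 1, "tx": 0, "ty": 0, "tz": 0, "ax": 0, "ay": 0, "az": 0},
  {"fingers": 1, "tx": 0, "ty": 0, "tz": 0, "ax": 0, "ay": 0, "az": 0},
])

```text
time_s: 16.45
tcp_pos: [0.5995, 0.0735, 0.0589]
ee_rot: [[-0.0, -1.0, 0.008], [-0.0, 0.008, 1.0], [-1.0, 0.0, -0.0]]
wrist_force: [0.9, -0.4, -0.3]
gripper_width: 0.436
```

play_rows([
  {"fingers": -0.1, "tx": 0, "ty": 0, "tz": 0, "ax": 0, "ay": 0, "az": 0},
  {"fingers": -1, "tx": 0, "ty": 0, "tz": 0, "ax": 0, "ay": 0, "az": 0},
  {"fingers": -1, "tx": 0, "ty": 0, "tz": 0, "ax": 0, "ay": 0, "az": 0},
  {"fingers": -1, "tx": 0, "ty": 0, "tz": 0, "ax": 0, "ay": 0, "az": 0},
  {"fingers": -1, "tx": 0, "ty": 0, "tz": 0, "ax": 0, "ay": 0, "az": 0},
])

```text
time_s: 16.87
tcp_pos: [0.5996, 0.0736, 0.059]
ee_rot: [[0.0, -1.0, 0.008], [0.0, 0.008, 1.0], [-1.0, -0.0, 0.0]]
wrist_force: [0.1, 0.6, 0.2]
gripper_width: 0.726
```

play_rows([
  {"fingers": -1, "tx": 0, "ty": 0, "tz": 0, "ax": 0, "ay": 0, "az": 0},
  {"fingers": -1, "tx": -0.03, "ty": 0, "tz": 0, "ax": 0, "ay": 0, "az": 0},
  {"fingers": -1, "tx": -0.08, "ty": 0, "tz": 0, "ax": 0, "ay": 0, "az": 0},
  {"fingers": -1, "tx": -0.13, "ty": 0, "tz": 0, "ax": 0, "ay": 0, "az": 0},
  {"fingers": -1, "tx": -0.16, "ty": 0, "tz": 0, "ax": 0, "ay": 0, "az": 0},
])

```text
time_s: 17.28
tcp_pos: [0.6011, 0.0738, 0.1832]
ee_rot: [[0.006, -1.0, 0.007], [0.001, 0.007, 1.0], [-1.0, -0.006, 0.001]]
wrist_force: [0.4, 0.5, 0.7]
gripper_width: 0.992
```

play_rows([
  {"fingers": -1, "tx": -0.03, "ty": 0.001, "tz": 0.05, "ax": 0, "ay": 0, "az": 0},
  {"fingers": -1, "tx": -0.03, "ty": 0.003, "tz": 0.1, "ax": 0, "ay": 0, "az": 0},
  {"fingers": -1, "tx": -0.03, "ty": 0.005, "tz": 0.15, "ax": 0, "ay": 0, "az": 0},
  {"fingers": -1, "tx": -0.03, "ty": 0.006, "tz": 0.19, "ax": 0, "ay": 0, "az": 0},
  {"fingers": -1, "tx": -0.03, "ty": 0.006, "tz": 0.21, "ax": 0, "ay": 0, "az": 0},
])

```text
time_s: 17.7
tcp_pos: [0.596, 0.2344, 0.2015]
ee_rot: [[0.001, -1.0, 0.005], [0.001, 0.005, 1.0], [-1.0, -0.001, 0.001]]
wrist_force: [0.9, -1.1, 0.2]
gripper_width: 1.0
```

Run:
```python
from h import *
p=wrist();save(p['image'],'w6.png');s=r.sense();t=s['tcp_pos'];print(s['time_s'],t,s['gripper_width'])
print(fit(p,'cork_mid',(.594,.231)),fit(p,'jigger_mid',(.6,.0735),z0=.006),fit(p,'round_70',(.599,.0735)),fit(p,'round_42',(.4578,.25)))
for c in('scene','top'):
    p=viewer.capture(c);print(fit(p,'jigger_mid',(.6,.0735),z0=.006))
```

```text
17.75 [0.59619288 0.23553719 0.20119141] 1.0006625894855976
([0.5943, 0.2294], np.float64(0.119), 0.77) ([0.5988, 0.0741], np.float64(0.057), 0.85) ([0.6002, 0.0733], np.float64(0.492), 0.57) ([0.4565, 0.2503], np.float64(0.056), 0.9)
([0.6, 0.0743], np.float64(0.259), 0.8)
([0.5987, 0.0752], np.float64(0.13), 0.47)
```

View pics/w6.png

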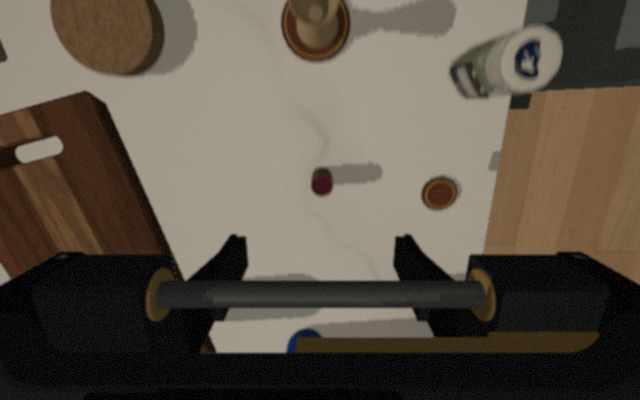

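The jigger is centred on its round at (316,25). The cork is at (321,182) and the 42 round at (440,193). Next I pick up the cork.

play_rows([
  {"fingers": -1, "tx": 0.03, "ty": 0.001, "tz": -0.001, "ax": 0, "ay": 0, "az": 0},
  {"fingers": -1, "tx": 0.07, "ty": 0.001, "tz": -0.001, "ax": 0, "ay": 0, "az": 0},
  {"fingers": -1, "tx": 0.11, "ty": 0.001, "tz": -0.001, "ax": 0, "ay": 0, "az": 0},
  {"fingers": -1, "tx": 0.14, "ty": 0.001, "tz": -0.001, "ax": 0, "ay": 0, "az": 0},
  {"fingers": -1, "tx": 0.16, "ty": 0.001, "tz": -0.001, "ax": 0, "ay": 0, "az": 0},
])

```text
time_s: 18.57
tcp_pos: [0.5944, 0.2287, 0.0787]
ee_rot: [[-0.004, -1.0, 0.01], [-0.002, 0.01, 1.0], [-1.0, 0.004, -0.002]]
wrist_force: [-0.0, -0.1, -0.6]
gripper_width: 1.001
```

play_rows([
  {"fingers": -1, "tx": 0.02, "ty": 0, "tz": 0, "ax": 0, "ay": 0, "az": 0},
  {"fingers": -1, "tx": 0.04, "ty": 0, "tz": 0, "ax": 0, "ay": 0, "az": 0},
  {"fingers": -1, "tx": 0.055, "ty": 0, "tz": 0, "ax": 0, "ay": 0, "az": 0},
  {"fingers": -1, "tx": 0.065, "ty": 0, "tz": 0, "ax": 0, "ay": 0, "az": 0},
  {"fingers": -1, "tx": 0.065, "ty": 0, "tz": 0, "ax": 0, "ay": 0, "az": 0},
])

```text
time_s: 18.98
tcp_pos: [0.5948, 0.2294, 0.031]
ee_rot: [[-0.003, -1.0, 0.009], [-0.002, 0.009, 1.0], [-1.0, 0.003, -0.002]]
wrist_force: [-0.3, -0.2, -0.6]
gripper_width: 1.002
```

play_rows([
  {"fingers": 1, "tx": 0, "ty": 0, "tz": 0, "ax": 0, "ay": 0, "az": 0},
  {"fingers": 1, "tx": 0, "ty": 0, "tz": 0, "ax": 0, "ay": 0, "az": 0},
  {"fingers": 1, "tx": 0, "ty": 0, "tz": 0, "ax": 0, "ay": 0, "az": 0},
  {"fingers": 1, "tx": 0, "ty": 0, "tz": 0, "ax": 0, "ay": 0, "az": 0},
  {"fingers": 1, "tx": 0, "ty": 0, "tz": 0, "ax": 0, "ay": 0, "az": 0},
])

```text
time_s: 19.4
tcp_pos: [0.5958, 0.2305, 0.0334]
ee_rot: [[0.001, -1.0, 0.008], [0.001, 0.008, 1.0], [-1.0, -0.001, 0.001]]
wrist_force: [-0.1, -0.0, -1.2]
gripper_width: 0.708
```

play_rows([
  {"fingers": 1, "tx": 0, "ty": 0, "tz": 0, "ax": 0, "ay": 0, "az": 0},
  {"fingers": 1, "tx": 0, "ty": 0, "tz": 0, "ax": 0, "ay": 0, "az": 0},
  {"fingers": 1, "tx": 0, "ty": 0, "tz": 0, "ax": 0, "ay": 0, "az": 0},
  {"fingers": 1, "tx": 0, "ty": 0, "tz": 0, "ax": 0, "ay": 0, "az": 0},
  {"fingers": 1, "tx": 0, "ty": 0, "tz": 0, "ax": 0, "ay": 0, "az": 0},
])

```text
time_s: 19.82
tcp_pos: [0.5955, 0.2303, 0.0326]
ee_rot: [[-0.0, -1.0, 0.008], [-0.0, 0.008, 1.0], [-1.0, 0.0, -0.0]]
wrist_force: [0.4, 0.1, 0.1]
gripper_width: 0.323
```

play_rows([
  {"fingers": 1, "tx": 0, "ty": 0, "tz": 0, "ax": 0, "ay": 0, "az": 0},
  {"fingers": 1, "tx": 0, "ty": 0, "tz": 0, "ax": 0, "ay": 0, "az": 0},
  {"fingers": 1, "tx": 0, "ty": 0, "tz": 0, "ax": 0, "ay": 0, "az": 0},
])

```text
time_s: 20.07
tcp_pos: [0.5955, 0.2303, 0.0326]
ee_rot: [[-0.0, -1.0, 0.008], [-0.0, 0.008, 1.0], [-1.0, 0.0, -0.0]]
wrist_force: [-0.5, 0.1, -0.2]
gripper_width: 0.259
```

play_rows([
  {"fingers": 1, "tx": -0.02, "ty": 0, "tz": 0, "ax": 0, "ay": 0, "az": 0},
  {"fingers": 1, "tx": -0.05, "ty": 0, "tz": 0, "ax": 0, "ay": 0, "az": 0},
  {"fingers": 1, "tx": -0.08, "ty": 0, "tz": 0, "ax": 0, "ay": 0, "az": 0},
  {"fingers": 1, "tx": -0.11, "ty": 0, "tz": 0, "ax": 0, "ay": 0, "az": 0},
  {"fingers": 1, "tx": -0.13, "ty": 0, "tz": 0, "ax": 0, "ay": 0, "az": 0},
])

```text
time_s: 20.48
tcp_pos: [0.5963, 0.2307, 0.1326]
ee_rot: [[0.003, -1.0, 0.008], [0.001, 0.008, 1.0], [-1.0, -0.003, 0.001]]
wrist_force: [0.9, 0.3, -0.0]
gripper_width: 0.257
```

play_rows([
  {"fingers": 1, "tx": 0, "ty": 0.03, "tz": 0.005, "ax": 0, "ay": 0, "az": 0},
  {"fingers": 1, "tx": 0, "ty": 0.08, "tz": 0.012, "ax": 0, "ay": 0, "az": 0},
  {"fingers": 1, "tx": 0, "ty": 0.125, "tz": 0.02, "ax": 0, "ay": 0, "az": 0},
  {"fingers": 1, "tx": 0, "ty": 0.165, "tz": 0.025, "ax": 0, "ay": 0, "az": 0},
  {"fingers": 1, "tx": 0, "ty": 0.185, "tz": 0.027, "ax": 0, "ay": 0, "az": 0},
])

```text
time_s: 20.9
tcp_pos: [0.4537, 0.2512, 0.1302]
ee_rot: [[-0.002, -1.0, 0.007], [-0.001, 0.007, 1.0], [-1.0, 0.002, -0.001]]
wrist_force: [-0.8, -0.1, -0.3]
gripper_width: 0.261
```

play_rows([
  {"fingers": 1, "tx": 0, "ty": 0, "tz": 0, "ax": 0, "ay": 0, "az": 0},
  {"fingers": 1, "tx": 0, "ty": 0, "tz": 0, "ax": 0, "ay": 0, "az": 0},
  {"fingers": 1, "tx": 0, "ty": 0, "tz": 0, "ax": 0, "ay": 0, "az": 0},
])

```text
time_s: 21.15
tcp_pos: [0.4578, 0.2521, 0.1305]
ee_rot: [[0.001, -1.0, 0.008], [0.001, 0.008, 1.0], [-1.0, -0.001, 0.001]]
wrist_force: [-0.4, 0.1, -0.5]
gripper_width: 0.262
```

Run:
```python
from h import *
p=wrist();save(p['image'],'w7.png');s=r.sense();t=s['tcp_pos'];print(s['time_s'],t,s['gripper_width'],s['wrist_force'])
print(fit(p,'cork_mid',t[:2],z0=t[2]-.0326),fit(p,'round_42',(.457,.25)),fit(p,'spice_white_mid',(.437,.118)))
```

```text
21.2 [0.45791762 0.2519861  0.13029086] 0.26077636217658035 [ 0.25781912  0.33370309 -0.41124834]
([0.4577, 0.2068], np.float64(0.449), 0.22) ([0.4569, 0.2507], np.float64(0.054), 0.78) ([0.4401, 0.1198], np.float64(0.047), 0.94)
```

View pics/w7.png

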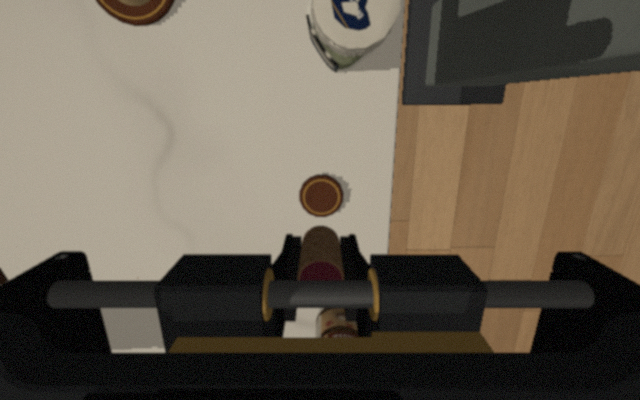

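The cork is held upright and lines up with the 42 round at (321,195). Next I lower it.

play_rows([
  {"fingers": 1, "tx": 0.025, "ty": 0.001, "tz": -0.002, "ax": 0, "ay": 0, "az": 0},
  {"fingers": 1, "tx": 0.055, "ty": 0.001, "tz": -0.002, "ax": 0, "ay": 0, "az": 0},
  {"fingers": 1, "tx": 0.08, "ty": 0.001, "tz": -0.002, "ax": 0, "ay": 0, "az": 0},
  {"fingers": 1, "tx": 0.1, "ty": 0.001, "tz": -0.002, "ax": 0, "ay": 0, "az": 0},
  {"fingers": 1, "tx": 0.11, "ty": 0.001, "tz": -0.002, "ax": 0, "ay": 0, "az": 0},
])

```text
time_s: 21.77
tcp_pos: [0.4558, 0.2492, 0.0455]
ee_rot: [[-0.003, -1.0, 0.009], [-0.003, 0.009, 1.0], [-1.0, 0.003, -0.003]]
wrist_force: [0.0, -0.6, 0.1]
gripper_width: 0.258
```

play_rows([
  {"fingers": 1, "tx": 0.004, "ty": 0, "tz": 0, "ax": 0, "ay": 0, "az": 0},
  {"fingers": 1, "tx": 0.008, "ty": 0, "tz": 0, "ax": 0, "ay": 0, "az": 0},
  {"fingers": 1, "tx": 0.011, "ty": 0, "tz": 0, "ax": 0, "ay": 0, "az": 0},
  {"fingers": 1, "tx": 0.011, "ty": 0, "tz": 0, "ax": 0, "ay": 0, "az": 0},
  {"fingers": 1, "tx": 0.011, "ty": 0, "tz": 0, "ax": 0, "ay": 0, "az": 0},
])

```text
time_s: 22.18
tcp_pos: [0.4566, 0.2505, 0.0401]
ee_rot: [[0.001, -1.0, 0.008], [0.001, 0.008, 1.0], [-1.0, -0.001, 0.001]]
wrist_force: [-0.2, -0.3, 0.4]
gripper_width: 0.256
```

play_rows([
  {"fingers": 1, "tx": 0, "ty": 0, "tz": 0, "ax": 0, "ay": 0, "az": 0},
  {"fingers": 1, "tx": 0, "ty": 0, "tz": 0, "ax": 0, "ay": 0, "az": 0},
])

```text
time_s: 22.35
tcp_pos: [0.4564, 0.2505, 0.04]
ee_rot: [[0.001, -1.0, 0.008], [0.001, 0.008, 1.0], [-1.0, -0.001, 0.001]]
wrist_force: [-0.1, -0.3, 0.3]
gripper_width: 0.26
```

play_rows([
  {"fingers": 0.4, "tx": 0.0013, "ty": 0, "tz": 0, "ax": 0, "ay": 0, "az": 0},
  {"fingers": 0.2, "tx": 0.0013, "ty": 0, "tz": 0, "ax": 0, "ay": 0, "az": 0},
  {"fingers": -1, "tx": 0.0013, "ty": 0, "tz": 0, "ax": 0, "ay": 0, "az": 0},
  {"fingers": -1, "tx": 0.0013, "ty": 0, "tz": 0, "ax": 0, "ay": 0, "az": 0},
  {"fingers": -1, "tx": 0.0013, "ty": 0, "tz": 0, "ax": 0, "ay": 0, "az": 0},
])

```text
time_s: 22.77
tcp_pos: [0.4562, 0.2502, 0.0385]
ee_rot: [[0.0, -1.0, 0.008], [0.0, 0.008, 1.0], [-1.0, -0.0, 0.0]]
wrist_force: [0.1, 0.4, 0.1]
gripper_width: 0.52
```

play_rows([
  {"fingers": -1, "tx": -0.02, "ty": 0, "tz": 0, "ax": 0, "ay": 0, "az": 0},
  {"fingers": -1, "tx": -0.07, "ty": 0, "tz": 0, "ax": 0, "ay": 0, "az": 0},
  {"fingers": -1, "tx": -0.12, "ty": 0, "tz": 0, "ax": 0, "ay": 0, "az": 0},
  {"fingers": -1, "tx": -0.17, "ty": 0, "tz": 0, "ax": 0, "ay": 0, "az": 0},
  {"fingers": -1, "tx": -0.22, "ty": 0, "tz": 0, "ax": 0, "ay": 0, "az": 0},
])

```text
time_s: 23.18
tcp_pos: [0.4558, 0.2499, 0.2053]
ee_rot: [[-0.0, -1.0, 0.008], [-0.0, 0.008, 1.0], [-1.0, 0.0, -0.0]]
wrist_force: [1.3, 0.8, -0.4]
gripper_width: 0.895
```

Run:
```python
from h import *
p=wrist();save(p['image'],'w8.png');s=r.sense();t=s['tcp_pos'];print(s['time_s'],t,s['gripper_width'],s['wrist_force'])
print(fit(p,'cork_mid',(.457,.25),z0=.006),fit(p,'round_42',(.457,.25)))
for c in('scene','top'):
    p=viewer.capture(c);print(fit(p,'cork_mid',(.457,.25),z0=.006))
```

```text
23.2333 [0.45979634 0.25241862 0.21376962] 0.9393282644377511 [1.49199908 1.26942132 5.87307025]
([0.4559, 0.2502], np.float64(0.064), 0.56) ([0.457, 0.2502], np.float64(0.575), 0.61)
([0.4566, 0.2484], np.float64(0.144), 0.44)
([0.4543, 0.25], np.float64(0.367), 0.54)
```

play_rows([
  {"fingers": -1, "tx": -0.01, "ty": -0.002, "tz": -0.03, "ax": 0, "ay": 0, "az": 0},
  {"fingers": -1, "tx": -0.02, "ty": -0.004, "tz": -0.07, "ax": 0, "ay": 0, "az": 0},
  {"fingers": -1, "tx": -0.02, "ty": -0.007, "tz": -0.115, "ax": 0, "ay": 0, "az": 0},
  {"fingers": -1, "tx": -0.02, "ty": -0.01, "tz": -0.165, "ax": 0, "ay": 0, "az": 0},
  {"fingers": -1, "tx": -0.02, "ty": -0.013, "tz": -0.213, "ax": 0, "ay": 0, "az": 0},
])

```text
time_s: 23.95
tcp_pos: [0.4638, 0.0887, 0.217]
ee_rot: [[-0.003, -1.0, 0.007], [-0.002, 0.007, 1.0], [-1.0, 0.003, -0.002]]
wrist_force: [1.1, -0.4, 0.9]
gripper_width: 0.999
```

play_rows([
  {"fingers": -1, "tx": 0, "ty": -0.003, "tz": -0.045, "ax": 0, "ay": 0, "az": 0},
  {"fingers": -1, "tx": 0, "ty": -0.006, "tz": -0.09, "ax": 0, "ay": 0, "az": 0},
  {"fingers": -1, "tx": 0, "ty": -0.008, "tz": -0.135, "ax": 0, "ay": 0, "az": 0},
  {"fingers": -1, "tx": 0, "ty": -0.01, "tz": -0.18, "ax": 0, "ay": 0, "az": 0},
  {"fingers": -1, "tx": 0, "ty": -0.013, "tz": -0.22, "ax": 0, "ay": 0, "az": 0},
])

```text
time_s: 24.37
tcp_pos: [0.472, -0.0766, 0.2169]
ee_rot: [[-0.003, -1.0, 0.008], [-0.001, 0.008, 1.0], [-1.0, 0.003, -0.001]]
wrist_force: [0.2, 0.1, -0.2]
gripper_width: 1.0
```

play_rows([
  {"fingers": -1, "tx": 0, "ty": -0.003, "tz": -0.045, "ax": 0, "ay": 0, "az": 0},
  {"fingers": -1, "tx": 0, "ty": -0.006, "tz": -0.09, "ax": 0, "ay": 0, "az": 0},
  {"fingers": -1, "tx": 0, "ty": -0.008, "tz": -0.135, "ax": 0, "ay": 0, "az": 0},
  {"fingers": -1, "tx": 0, "ty": -0.01, "tz": -0.18, "ax": 0, "ay": 0, "az": 0},
  {"fingers": -1, "tx": 0, "ty": -0.013, "tz": -0.21, "ax": 0, "ay": 0, "az": 0},
])

```text
time_s: 24.78
tcp_pos: [0.4805, -0.2347, 0.2166]
ee_rot: [[-0.004, -1.0, 0.01], [0.0, 0.01, 1.0], [-1.0, 0.004, 0.0]]
wrist_force: [-0.0, 0.1, 0.6]
gripper_width: 1.001
```

play_rows([
  {"fingers": -1, "tx": 0, "ty": 0, "tz": 0, "ax": 0, "ay": 0, "az": 0},
  {"fingers": -1, "tx": 0, "ty": 0, "tz": 0, "ax": 0, "ay": 0, "az": 0},
  {"fingers": -1, "tx": 0, "ty": 0, "tz": 0, "ax": 0, "ay": 0, "az": 0},
])

```text
time_s: 25.03
tcp_pos: [0.4809, -0.2319, 0.2171]
ee_rot: [[-0.003, -1.0, 0.008], [0.001, 0.008, 1.0], [-1.0, 0.003, 0.001]]
wrist_force: [0.9, 0.4, 0.4]
gripper_width: 1.002
```

Run:
```python
from h import *
p=wrist();save(p['image'],'w9.png');s=r.sense();t=s['tcp_pos'];print(s['time_s'],t,s['gripper_width'],s['wrist_force'])
print(fit(p,'wine_stopper_mid',(.486,-.256)),fit(p,'drinks_can_mid',(.43,-.14),z0=.006))
for c in('scene','top'):
    p=viewer.capture(c);print(fit(p,'cork_mid',(.457,.25),z0=.006),fit(p,'wine_stopper_mid',(.485,-.255)),fit(p,'spice_red_mid',(.44,.386)),fit(p,'spice_white_mid',(.437,.118)))
```

```text
25.0833 [ 0.48112905 -0.23152295  0.21753907] 1.0003734938922624 [0.47949047 0.03443754 0.619109  ]
([0.4846, -0.258], np.float64(0.122), 0.66) ([0.4309, -0.1454], np.float64(0.412), 0.83)
([0.4585, 0.2489], np.float64(0.219), 0.67) ([0.4861, -0.2586], np.float64(0.18), 0.58) ([0.4429, 0.3843], np.float64(0.071), 0.56) ([0.437, 0.113], np.float64(0.069), 0.98)
None ([0.4855, -0.2563], np.float64(0.217), 0.43) ([0.4405, 0.3847], np.float64(0.069), 0.87) ([0.4378, 0.1182], np.float64(0.09), 0.81)
```

View pics/w9.png

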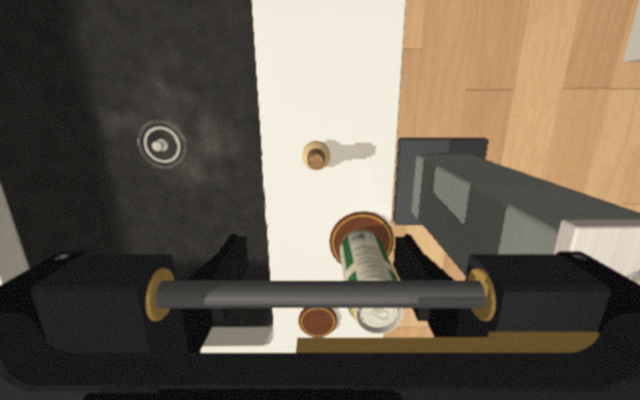

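The stopper is at (316,155), and the can stands on the 84 round below it in the picture. Next I grip the stopper's plug.

play_rows([
  {"fingers": -1, "tx": 0.01, "ty": -0.005, "tz": -0.02, "ax": 0, "ay": 0, "az": 0},
  {"fingers": -1, "tx": 0.04, "ty": -0.005, "tz": -0.034, "ax": 0, "ay": 0, "az": 0},
  {"fingers": -1, "tx": 0.09, "ty": -0.005, "tz": -0.034, "ax": 0, "ay": 0, "az": 0},
  {"fingers": -1, "tx": 0.13, "ty": -0.005, "tz": -0.034, "ax": 0, "ay": 0, "az": 0},
  {"fingers": -1, "tx": 0.15, "ty": -0.005, "tz": -0.034, "ax": 0, "ay": 0, "az": 0},
])

```text
time_s: 26.1
tcp_pos: [0.4827, -0.2573, 0.1022]
ee_rot: [[-0.006, -1.0, 0.01], [0.002, 0.01, 1.0], [-1.0, 0.006, 0.002]]
wrist_force: [-0.1, 0.5, -0.0]
gripper_width: 0.998
```

play_rows([
  {"fingers": -0.2, "tx": 0, "ty": 0, "tz": 0, "ax": 0, "ay": 0, "az": 0},
  {"fingers": -0.2, "tx": 0.02, "ty": 0, "tz": 0, "ax": 0, "ay": 0, "az": 0},
  {"fingers": -0.2, "tx": 0.05, "ty": 0, "tz": 0, "ax": 0, "ay": 0, "az": 0},
  {"fingers": -0.2, "tx": 0.075, "ty": 0, "tz": 0, "ax": 0, "ay": 0, "az": 0},
  {"fingers": -0.2, "tx": 0.083, "ty": 0, "tz": 0, "ax": 0, "ay": 0, "az": 0},
])

```text
time_s: 26.52
tcp_pos: [0.4845, -0.2576, 0.0425]
ee_rot: [[-0.002, -1.0, 0.008], [0.001, 0.008, 1.0], [-1.0, 0.002, 0.001]]
wrist_force: [-0.5, -1.1, -0.0]
gripper_width: 0.706
```

play_rows([
  {"fingers": -0.2, "tx": 0, "ty": 0, "tz": 0, "ax": 0, "ay": 0, "az": 0},
  {"fingers": -0.2, "tx": 0, "ty": 0, "tz": 0, "ax": 0, "ay": 0, "az": 0},
  {"fingers": -0.2, "tx": 0, "ty": 0, "tz": 0, "ax": 0, "ay": 0, "az": 0},
])

```text
time_s: 26.77
tcp_pos: [0.4864, -0.2581, 0.0454]
ee_rot: [[0.003, -1.0, 0.008], [-0.001, 0.008, 1.0], [-1.0, -0.003, -0.001]]
wrist_force: [0.6, 0.1, -0.1]
gripper_width: 0.61
```

play_rows([
  {"fingers": 1, "tx": 0.004, "ty": 0, "tz": 0, "ax": 0, "ay": 0, "az": 0},
  {"fingers": 1, "tx": 0.004, "ty": 0, "tz": 0, "ax": 0, "ay": 0, "az": 0},
  {"fingers": 1, "tx": 0.004, "ty": 0, "tz": 0, "ax": 0, "ay": 0, "az": 0},
  {"fingers": 1, "tx": 0.004, "ty": 0, "tz": 0, "ax": 0, "ay": 0, "az": 0},
  {"fingers": 1, "tx": 0.004, "ty": 0, "tz": 0, "ax": 0, "ay": 0, "az": 0},
])

```text
time_s: 27.18
tcp_pos: [0.4852, -0.2578, 0.0409]
ee_rot: [[0.0, -1.0, 0.008], [-0.0, 0.008, 1.0], [-1.0, -0.0, -0.0]]
wrist_force: [0.3, -0.4, 0.6]
gripper_width: 0.309
```

play_rows([
  {"fingers": 1, "tx": 0, "ty": 0, "tz": 0, "ax": 0, "ay": 0, "az": 0},
  {"fingers": 1, "tx": 0, "ty": 0, "tz": 0, "ax": 0, "ay": 0, "az": 0},
  {"fingers": 1, "tx": 0, "ty": 0, "tz": 0, "ax": 0, "ay": 0, "az": 0},
  {"fingers": 1, "tx": 0, "ty": 0, "tz": 0, "ax": 0, "ay": 0, "az": 0},
  {"fingers": 1, "tx": 0, "ty": 0, "tz": 0, "ax": 0, "ay": 0, "az": 0},
])

```text
time_s: 27.6
tcp_pos: [0.4851, -0.2578, 0.0408]
ee_rot: [[0.0, -1.0, 0.008], [-0.0, 0.008, 1.0], [-1.0, -0.0, -0.0]]
wrist_force: [0.1, -0.4, 1.7]
gripper_width: 0.217
```

play_rows([
  {"fingers": 1, "tx": -0.02, "ty": 0, "tz": 0, "ax": 0, "ay": 0, "az": 0},
  {"fingers": 1, "tx": -0.07, "ty": 0, "tz": 0, "ax": 0, "ay": 0, "az": 0},
  {"fingers": 1, "tx": -0.12, "ty": 0, "tz": 0, "ax": 0, "ay": 0, "az": 0},
  {"fingers": 1, "tx": -0.17, "ty": 0, "tz": 0, "ax": 0, "ay": 0, "az": 0},
  {"fingers": 1, "tx": -0.21, "ty": 0, "tz": 0, "ax": 0, "ay": 0, "az": 0},
])

```text
time_s: 28.02
tcp_pos: [0.4854, -0.258, 0.201]
ee_rot: [[0.002, -1.0, 0.008], [-0.001, 0.008, 1.0], [-1.0, -0.002, -0.001]]
wrist_force: [1.0, -0.8, -0.9]
gripper_width: 0.214
```

play_rows([
  {"fingers": 1, "tx": -0.01, "ty": 0, "tz": 0, "ax": 0, "ay": 0, "az": 0},
  {"fingers": 1, "tx": -0.02, "ty": 0, "tz": 0, "ax": 0, "ay": 0, "az": 0},
  {"fingers": 1, "tx": -0.02, "ty": 0, "tz": 0, "ax": 0, "ay": 0, "az": 0},
])

```text
time_s: 28.27
tcp_pos: [0.4852, -0.2578, 0.2139]
ee_rot: [[0.001, -1.0, 0.008], [-0.0, 0.008, 1.0], [-1.0, -0.001, -0.0]]
wrist_force: [-0.0, -0.6, -1.1]
gripper_width: 0.216
```

play_rows([
  {"fingers": 1, "tx": 0, "ty": 0, "tz": 0.02, "ax": 0, "ay": 0, "az": 0},
  {"fingers": 1, "tx": 0, "ty": 0, "tz": 0.05, "ax": 0, "ay": 0, "az": 0},
  {"fingers": 1, "tx": 0, "ty": -0.001, "tz": 0.085, "ax": 0, "ay": 0, "az": 0},
  {"fingers": 1, "tx": 0, "ty": -0.001, "tz": 0.12, "ax": 0, "ay": 0, "az": 0},
  {"fingers": 1, "tx": 0, "ty": -0.001, "tz": 0.157, "ax": 0, "ay": 0, "az": 0},
])

```text
time_s: 28.68
tcp_pos: [0.4855, -0.139, 0.2107]
ee_rot: [[-0.005, -1.0, 0.009], [0.0, 0.009, 1.0], [-1.0, 0.005, 0.0]]
wrist_force: [0.8, -0.6, -1.2]
gripper_width: 0.215
```

play_rows([
  {"fingers": 1, "tx": 0, "ty": 0, "tz": 0.037, "ax": 0, "ay": 0, "az": 0},
  {"fingers": 1, "tx": 0, "ty": 0, "tz": 0.075, "ax": 0, "ay": 0, "az": 0},
  {"fingers": 1, "tx": 0, "ty": -0.001, "tz": 0.11, "ax": 0, "ay": 0, "az": 0},
  {"fingers": 1, "tx": 0, "ty": -0.001, "tz": 0.14, "ax": 0, "ay": 0, "az": 0},
  {"fingers": 1, "tx": 0, "ty": -0.001, "tz": 0.157, "ax": 0, "ay": 0, "az": 0},
])

```text
time_s: 29.1
tcp_pos: [0.4873, -0.0204, 0.211]
ee_rot: [[-0.004, -1.0, 0.006], [-0.0, 0.006, 1.0], [-1.0, 0.004, -0.0]]
wrist_force: [-1.0, -0.0, -0.5]
gripper_width: 0.215
```

play_rows([
  {"fingers": 1, "tx": 0.02, "ty": 0, "tz": 0, "ax": 0, "ay": 0, "az": 0},
  {"fingers": 1, "tx": 0.06, "ty": 0, "tz": 0, "ax": 0, "ay": 0, "az": 0},
  {"fingers": 1, "tx": 0.1, "ty": 0, "tz": 0, "ax": 0, "ay": 0, "az": 0},
  {"fingers": 1, "tx": 0.12, "ty": 0, "tz": 0, "ax": 0, "ay": 0, "az": 0},
  {"fingers": 1, "tx": 0.12, "ty": 0, "tz": 0, "ax": 0, "ay": 0, "az": 0},
])

```text
time_s: 29.52
tcp_pos: [0.4843, -0.023, 0.1178]
ee_rot: [[-0.013, -1.0, 0.009], [-0.002, 0.009, 1.0], [-1.0, 0.013, -0.002]]
wrist_force: [-0.4, -0.7, -0.6]
gripper_width: 0.216
```

Run:
```python
from h import *
p=wrist();save(p['image'],'w10.png');s=r.sense();t=s['tcp_pos'];print(s['time_s'],t,s['gripper_width'],s['wrist_force'])
print(fit(p,'wine_stopper_mid',t[:2],z0=t[2]-.0408),fit(p,'round_56',(.4867,-.0223)),fit(p,'drinks_can_mid',(.43,-.14),z0=.006),fit(p,'round_84',(.429,-.144)))
```

```text
29.5667 [ 0.48622098 -0.02283306  0.12012773] 0.21400731052202937 [ 0.2018277  -0.11943165 -0.10099603]
([0.4841, -0.0283], np.float64(0.355), 0.71) ([0.4858, -0.0223], np.float64(0.195), 0.77) ([0.436, -0.1405], np.float64(0.083), 0.73) ([0.4286, -0.1451], np.float64(0.719), 0.89)
```

View pics/w10.png

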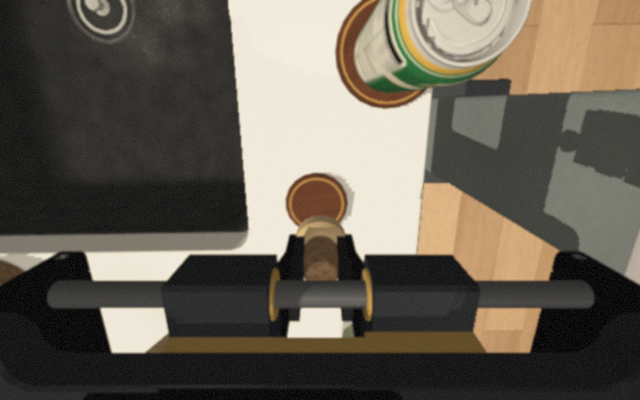

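The stopper is aligned above the 56 round at (317,200). Next I lower it.

play_rows([
  {"fingers": 1, "tx": 0.025, "ty": 0, "tz": 0, "ax": 0, "ay": 0, "az": 0},
  {"fingers": 1, "tx": 0.05, "ty": 0, "tz": 0, "ax": 0, "ay": 0, "az": 0},
  {"fingers": 1, "tx": 0.07, "ty": 0, "tz": 0, "ax": 0, "ay": 0, "az": 0},
  {"fingers": 1, "tx": 0.08, "ty": 0, "tz": 0, "ax": 0, "ay": 0, "az": 0},
  {"fingers": 1, "tx": 0.085, "ty": 0, "tz": 0, "ax": 0, "ay": 0, "az": 0},
])

```text
time_s: 30.18
tcp_pos: [0.4885, -0.0224, 0.0593]
ee_rot: [[-0.0, -1.0, 0.008], [-0.0, 0.008, 1.0], [-1.0, 0.0, -0.0]]
wrist_force: [-0.4, 0.6, -1.4]
gripper_width: 0.215
```

play_rows([
  {"fingers": 1, "tx": 0, "ty": 0, "tz": 0, "ax": 0, "ay": 0, "az": 0},
  {"fingers": 1, "tx": 0, "ty": 0, "tz": 0, "ax": 0, "ay": 0, "az": 0},
  {"fingers": 1, "tx": 0, "ty": 0, "tz": 0, "ax": 0, "ay": 0, "az": 0},
  {"fingers": 1, "tx": 0, "ty": 0, "tz": 0, "ax": 0, "ay": 0, "az": 0},
])

```text
time_s: 30.52
tcp_pos: [0.4892, -0.0221, 0.0604]
ee_rot: [[0.002, -1.0, 0.008], [0.0, 0.008, 1.0], [-1.0, -0.002, 0.0]]
wrist_force: [0.7, -0.2, -0.8]
gripper_width: 0.22
```

Next: down 13 mm and 2 mm toward −x.

play_rows([
  {"fingers": 1, "tx": 0.005, "ty": 0.002, "tz": 0, "ax": 0, "ay": 0, "az": 0},
  {"fingers": 1, "tx": 0.01, "ty": 0.002, "tz": 0, "ax": 0, "ay": 0, "az": 0},
  {"fingers": 1, "tx": 0.014, "ty": 0.002, "tz": 0, "ax": 0, "ay": 0, "az": 0},
  {"fingers": 1, "tx": 0.0165, "ty": 0.002, "tz": 0, "ax": 0, "ay": 0, "az": 0},
  {"fingers": 1, "tx": 0.0165, "ty": 0.002, "tz": 0, "ax": 0, "ay": 0, "az": 0},
])

```text
time_s: 30.93
tcp_pos: [0.4869, -0.0223, 0.0469]
ee_rot: [[-0.001, -1.0, 0.008], [-0.0, 0.008, 1.0], [-1.0, 0.001, -0.0]]
wrist_force: [0.2, -0.4, -0.1]
gripper_width: 0.209
```

play_rows([
  {"fingers": 1, "tx": 0, "ty": 0, "tz": 0, "ax": 0, "ay": 0, "az": 0},
  {"fingers": 1, "tx": 0, "ty": 0, "tz": 0, "ax": 0, "ay": 0, "az": 0},
])

```text
time_s: 31.1
tcp_pos: [0.487, -0.0223, 0.0469]
ee_rot: [[-0.0, -1.0, 0.008], [-0.0, 0.008, 1.0], [-1.0, 0.0, -0.0]]
wrist_force: [-0.2, -0.2, -0.9]
gripper_width: 0.216
```

play_rows([
  {"fingers": 0.5, "tx": 0, "ty": 0, "tz": 0, "ax": 0, "ay": 0, "az": 0},
  {"fingers": 0.3, "tx": 0, "ty": 0, "tz": 0, "ax": 0, "ay": 0, "az": 0},
  {"fingers": -0.5, "tx": 0, "ty": 0, "tz": 0, "ax": 0, "ay": 0, "az": 0},
  {"fingers": -1, "tx": 0, "ty": 0, "tz": 0, "ax": 0, "ay": 0, "az": 0},
  {"fingers": -1, "tx": 0, "ty": 0, "tz": 0, "ax": 0, "ay": 0, "az": 0},
])

```text
time_s: 31.52
tcp_pos: [0.487, -0.0223, 0.0471]
ee_rot: [[0.0, -1.0, 0.008], [0.0, 0.008, 1.0], [-1.0, -0.0, 0.0]]
wrist_force: [-1.1, -0.0, 0.0]
gripper_width: 0.471
```

play_rows([
  {"fingers": -1, "tx": -0.02, "ty": 0, "tz": 0, "ax": 0, "ay": 0, "az": 0},
  {"fingers": -1, "tx": -0.07, "ty": 0, "tz": 0, "ax": 0, "ay": 0, "az": 0},
  {"fingers": -1, "tx": -0.12, "ty": 0, "tz": 0, "ax": 0, "ay": 0, "az": 0},
  {"fingers": -1, "tx": -0.17, "ty": 0, "tz": 0, "ax": 0, "ay": 0, "az": 0},
  {"fingers": -1, "tx": -0.22, "ty": 0, "tz": 0, "ax": 0, "ay": 0, "az": 0},
])

```text
time_s: 31.93
tcp_pos: [0.4865, -0.0224, 0.2139]
ee_rot: [[-0.0, -1.0, 0.008], [-0.0, 0.008, 1.0], [-1.0, 0.0, -0.0]]
wrist_force: [1.3, -0.1, -0.4]
gripper_width: 0.845
```

play_rows([
  {"fingers": -1, "tx": -0.03, "ty": 0.02, "tz": -0.01, "ax": 0, "ay": 0, "az": 0},
  {"fingers": -1, "tx": -0.06, "ty": 0.05, "tz": -0.025, "ax": 0, "ay": 0, "az": 0},
  {"fingers": -1, "tx": -0.1, "ty": 0.076, "tz": -0.044, "ax": 0, "ay": 0, "az": 0},
  {"fingers": -1, "tx": -0.1, "ty": 0.076, "tz": -0.044, "ax": 0, "ay": 0, "az": 0},
  {"fingers": -1, "tx": -0.1, "ty": 0.076, "tz": -0.044, "ax": 0, "ay": 0, "az": 0},
])

```text
time_s: 32.35
tcp_pos: [0.4296, -0.0552, 0.2892]
ee_rot: [[0.005, -1.0, 0.009], [0.001, 0.009, 1.0], [-1.0, -0.005, 0.001]]
wrist_force: [0.1, -0.3, -1.2]
gripper_width: 0.999
```

play_rows([
  {"fingers": -1, "tx": 0, "ty": 0, "tz": 0, "ax": 0, "ay": 0, "az": 0},
  {"fingers": -1, "tx": 0, "ty": 0, "tz": 0, "ax": 0, "ay": 0, "az": 0},
  {"fingers": -1, "tx": 0, "ty": 0, "tz": 0, "ax": 0, "ay": 0, "az": 0},
  {"fingers": -1, "tx": 0, "ty": 0, "tz": 0, "ax": 0, "ay": 0, "az": 0},
])

```text
time_s: 32.68
tcp_pos: [0.4297, -0.0546, 0.2859]
ee_rot: [[-0.003, -1.0, 0.008], [-0.001, 0.008, 1.0], [-1.0, 0.003, -0.001]]
wrist_force: [0.1, 0.3, 0.4]
gripper_width: 0.997
```

```bash
cat > chk.py <<'E'
from h import *
p=wrist();save(p['image'],'w11.png');s=r.sense();t=s['tcp_pos'];print(s['time_s'],t,s['gripper_width'],s['wrist_force'])
S=viewer.capture('scene');save(S['image'],'s11.png');T=viewer.capture('top')
for n,q,z in(('drinks_can_mid',(.43,-.14),.006),('round_84',(.429,-.144),0),('wine_stopper_mid',(.487,-.022),.006),('round_56',(.487,-.022),0)):
    print(n,*[fit(c,n,q,z0=z) for c in(p,S,T)])
for n,q,z in(('jigger_mid',(.6,.0735),.006),('cork_mid',(.457,.25),.006),('spice_red_mid',(.44,.386),0),('spice_white_mid',(.437,.118),0)):
    print(n,*[fit(c,n,q,z0=z) for c in(S,T)])
E
python3 chk.py
```

```text
32.7333 [ 0.42979089 -0.05466042  0.28611145] 1.000890718105475 [-0.46981707 -0.44484212 -0.2743241 ]
drinks_can_mid ([0.4305, -0.14], np.float64(0.105), 0.62) ([0.4334, -0.1398], np.float64(0.109), 0.76) ([0.4258, -0.1413], np.float64(0.489), 0.53)
round_84 ([0.4276, -0.1456], np.float64(0.792), 0.69) ([0.4289, -0.1448], np.float64(0.547), 0.6) None
wine_stopper_mid ([0.4853, -0.0239], np.float64(0.175), 0.64) ([0.4909, -0.0206], np.float64(0.309), 0.64) None
round_56 ([0.4851, -0.0225], np.float64(0.499), 0.73) None None
jigger_mid ([0.598, 0.0729], np.float64(0.189), 0.69) ([0.5987, 0.0752], np.float64(0.233), 0.48)
cork_mid None None
spice_red_mid ([0.4414, 0.3844], np.float64(0.147), 0.92) ([0.44, 0.3854], np.float64(0.071), 0.54)
spice_white_mid ([0.4404, 0.1175], np.float64(0.062), 0.87) None
```

View pics/w11.png

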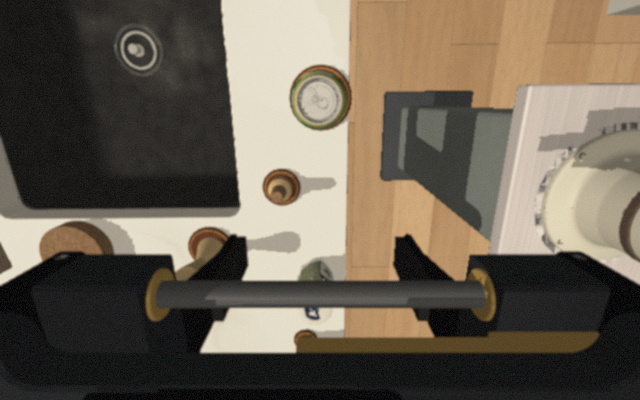

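The can looks slightly toward +y on its round. I'll overlay the models on an enlarged crop to check.

Run:
```python
from h import *
p=wrist();im=p['image'].copy();big=cv2.resize(im[50:150,260:380],None,fx=5,fy=5,interpolation=cv2.INTER_CUBIC)
def circ(x,y,z,R,col):
    P=np.array([proj(p,(x+R*np.cos(a),y+R*np.sin(a),z)) for a in np.linspace(0,6.28,80)])
    cv2.polylines(big,[np.int32(((P-[260,50])+.5)*5)],True,col,1)
circ(.4282,-.1445,.006,.042,(255,0,0));circ(.4305,-.140,.14,.0265,(0,255,255));circ(.4305,-.140,.006,.0265,(255,255,0))
save(big,'w12.png')
```

```text
(no output)
```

View pics/w12.png

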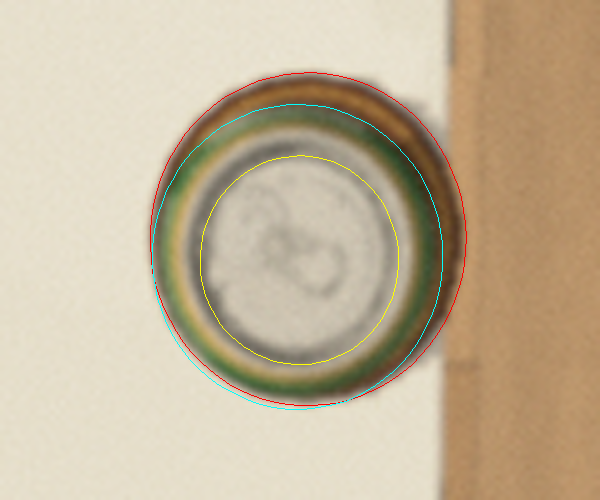

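The round model (red) fits, and the can's top edge lies about 1 mm inside the cyan model. The can is therefore about 4 mm off centre, well within 12 mm. One last scene check.

Run:
```python
import cv2
a=cv2.imread('pics/s11.png')[120:300,220:430];cv2.imwrite('pics/s11c.png',cv2.resize(a,(700,600),interpolation=cv2.INTER_CUBIC))
```

```text
(no output)
```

View pics/s11c.png

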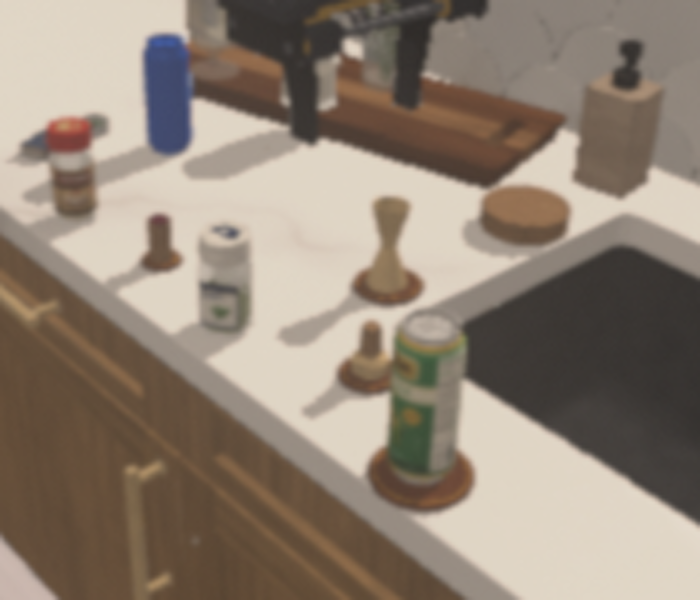

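All four items stand upright on their rounds: the can at (428,400), jigger at (388,245), stopper at (368,355) and cork at (160,240). Both jars are unmoved.

```bash
python3 -c "
from h import *
print(job.finish_job(), r.sense()['time_s'])"
```

```text
the job is handed in; nothing more can be done
the job is handed in; nothing more can be done
```

All four bar things stand upright and released on their own rounds, and I handed the job in at about 33 s of the 102 s allowed. Finishing the job gives no verdict, so the figures below are my own camera measurements.

| Item | Round | Measured offset from centre (limit 12 mm) |
|---|---|---|
| Can | 84 mm | about 4 mm |
| Jigger | 70 mm | about 1–2 mm |
| Stopper, knob down | 56 mm | about 2 mm |
| Cork | 42 mm | about 1–2 mm |

- **Spice jars:** both read within about 4 mm of where they started. The blue can was left alone.
- **Disagreement on the can:** the fits put it anywhere from 3 to 9 mm off centre. The enlarged overhead overlay settled it at about 4 mm, so I did not move it again.
- **Checks that failed:** in the last round of looks the networks gave no fit for the cork in either fixed camera, so its figure comes from the look just after placing it. The scene view gave a poor fit for the stopper, so its figure rests on the wrist view. The final scene picture shows both upright on their rounds.

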